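# Fish the parts basket out of the deep well

### The job

One of the deep wells of the rinse rack still holds the small parts basket with the brass bail: take the hook picker from its stand, fish the basket out by its bail with the picker, and set it gently, upright, on the green mat. Hang the picker back in its stand, then take the basket from the mat with the fingers and stand it gently, upright, on the blue pad in the tray, and let go. Do not tip or drop the basket, and leave everything else on the bench where it is.

Things in the scene. Friction and masses are not known exactly. Their poses are not given: they have to be found in the camera images.
- basket: Parts basket: steel cylinder 34 mm diameter, 30 mm tall, 70 to 115 g; origin under its centre. A rigid upright bail of 4 mm bar stands in its own y-z plane: legs at y = -13, +13 mm, top bar flat for 8 mm along y, its centre line 60 mm above the underside. Hook through it along basket x, from either side. Starts upright in a well, within 4 mm of its centre, yaw within 0.5 rad of the rack's.
- rack: Fixed rinse rack, 71 (x) x 204 (y) x 140 (z) mm, clear front and back, grey ends and dividers; origin under its centre. Three wells open at the top, each 60 mm (x) by 62 mm (y) inside, in a row along the rack's y at -66, 0 and +66 mm; floor 4 mm above the bench, mouth at 140 mm, walls 4 mm.
- picker: Hook picker, 110 g; origin on its axis at the collar's underside, z up. Above: collar disc 56 mm diameter, 6 mm thick; blue handle 18 x 18 mm (sides along x, y) from 6 to 56 mm. Below: rod 4 mm diameter down to -105 mm, there it turns along picker +x for 12 mm and then up 6 mm (centre lines; tip top -97, foot -107 mm). Starts hanging upright in its stand, collar on the rim.
- hook (a point): Middle of the hook's horizontal foot, on the wire's centre line: 6 mm along picker x from the rod's axis, 105 mm below the collar's underside. A bail bar being carried lies on the wire here (bar centre 4 mm above this point). Axes as the picker's.
- stand: Fixed black square pot that the picker hangs in: outside 54 x 54 mm, 120 mm tall, inside 44 x 44 mm and open at the top, floor 5 mm; foot plate 90 x 75 x 8 mm. Origin at the centre of its underside; axis vertical. The parked picker's collar rests flat on the rim at 120 mm, about centred.
- mat: Fixed green mat, 80 x 80 x 4 mm, origin at the centre of its underside.
- tray: Fixed white tray, 220 (x) x 100 (y) x 10 (z) mm, walls and floor 4 mm, origin at the centre of its underside. Two dividers make three bays about 68 mm (x) by 92 mm (y), centred near x = -71, 0 and +71 mm.
- pad: Fixed blue pad, 50 x 50 x 2 mm, lying on the tray floor in the one free bay; origin at the centre of its underside (4 mm above the bench), sides along the tray's. The basket goes on it.
- pot_a: Grey parts pot with black lid, 33 mm diameter, 28 mm tall, in another tray bay; origin under its centre. Leave alone.
- pot_b: Amber parts pot with black lid, 33 mm diameter, 28 mm tall, in another tray bay; origin under its centre. Leave alone.
- plug_a: Dark steel plug, 26 mm diameter, 50 mm tall, no bail, in another rack well. Leave alone.
- plug_b: Copper plug, 32 mm diameter foot, 35 mm tall, no bail, in another rack well. Leave alone.
- screwdriver: Screwdriver with dark wooden handle lying on the bench between mat and stand, 130 mm long. Leave alone.
- loupe: Black eye loupe, 36 mm diameter, 34 mm tall, on the bench. Leave alone.
- wheel: Brass gear wheel, 59 mm diameter, 14 mm tall, lying on the bench. Leave alone.
- oil_jar: Small amber jar, 44 mm diameter, 60 mm tall, on the bench. Leave alone.

How it is judged:
By the outcome, as a careful person would: the job done as asked, in the order asked, and still so for the second after the job is handed in, with the robot touching nothing.
It also fails if it takes over 66 s, if anything falls off the work surface, if the arm or the gripper's body presses on something with over 40 N, if the wrist force passes 120 N, or if a joint passes its speed limit or range.

### The arm

A 7-joint arm with a two-finger parallel gripper is mounted at the origin on the work surface. World frame = base frame: x ahead of the robot, y to its left, z up, the work surface at z = 0. Lengths are in m, angles in rad, forces in N, time in s.
With the tool pointing down it reaches from about 0.4 to 0.85 m from the base axis. Payload 10.4 kg.
Tool frame: the origin (TCP) lies between the finger pads; the fingertips stand 17 mm ahead of it and the grasp point (between the pads) lies 2 mm behind it; x points along the fingers, y is the direction in which the jaws open and shut, and the axes are right-handed (so a half turn about x gives the same grasp; the last joint's range is limited). The gripper opens to 87 mm and grips with 3 to 60 N. Pads are 19 mm wide; open, the fingers measure 117 mm over their backs; the gripper's body (75 mm by 190 mm) begins 51 mm behind the grasp point.
Start: joints at [1.26, 0.332, -0.065, 1.46, 0.022, 1.35, -0.088], TCP at [0.177, -0.599, 0.24] pointing down, gripper open.
Joint ranges: [-2.6, 2.6], [-0.5, 2.12], [-1.47, 1.34], [0.16, 2.42], [-1.27, 4.41], [0.06, 2.06], [-2.6, 2.6]. Speed limits (rad/s): [2.22, 2.22, 2.79, 2.79, 3.14, 3.14, 3.14].

### API

Orientations are given as a unit quaternion [x, y, z, w].
In Python, from bench import r, optics, close_job gives the robot as it stands.
- The arm moves only by the shell command python3 -m inch 'ROWS' [OPENING] [FORCE]. ROWS is JSON, a list of rows, each an object with "translation": the shift along the tool's x, y, z in cm, a list of three; "spin": the turn about the tool's x in degrees. In form: [{"translation": [tx, ty, tz], "spin": spin}, ...]. A call has 1 to 20 rows; each row shifts and turns the pose as measured when the row begins, along the tool's axes as they then stand; what a row does not reach is not made up. A row lasts 1/8 s, in which the tool goes at most 62.5 mm and 10.7 degrees, less where a joint would pass 70% of its speed; a pose out of reach is approached as far as the arm can. A call is refused whole if a number of a shift passes 6.25 or a number of a turn 10.7, either way. A call with a gripper value outside its range is refused whole. OPENING is the closure, from 0 (fully open) to 1 (shut), set as the call begins (- or left out, the last holds). The fingers move at their own pace and stop on an object; FORCE is the grip in N (left out, the last holds). Time passes only in rows, so rows that do not move let the fingers close. It gives the time, the measured TCP pose, the force and the opening at its end, in the units of the state.
- r.read_state(): the state, without advancing time (a new reading comes with each control period).
- optics.camera(name): name is "scene" or "side" or "wrist"; returns the picture (384x512x3 uint8, red, green, blue); there is no depth.
- optics.camera_model(name): a dict with "camera_matrix" (3x3 intrinsics, pixels), "world_from_camera" (4x4, takes a point from camera to world coordinates); the wrist camera has in their place "tool_from_camera" (4x4, takes a point from camera to tool coordinates, whose origin is the TCP and whose axes are the tool frame's). Camera axes: x right, y down, z forward; pixel columns grow to the right and rows downward; lengths in m; the calibration is good to about 2 mm. A picture is of the moment at which its call begins: read the wrist's pose just before it. camera_model takes no time and is no camera call.
- close_job(): hands the job in, once; it reports no verdict.
The state is a dict: "time": time; "joint_positions": joint angles; "joint_vel": joint speeds; "joint_torque": joint torques, N m; "ee_pos": TCP position; "eef_rot": TCP orientation; "ft_force": force on the tool from outside, world axes, zero at the start; "torque": the same for the moment, N m; "width": finger opening in m.
Only numpy, scipy, OpenCV 4.12 (cv2) and the standard library are available. Lean on these libraries where they do the work, as an engineer would, in place of code of your own. Each camera call takes 0.05 s, during which the arm holds its last target.

## Working session

There is one attempt and no reset: what is moved stays moved. The work goes in short steps, Python scripts to look and compute and a shell command to move; the robot and the scene stay as the last step left them, time stands still between calls to the robot, and variables do not carry over. Pictures are saved under pics/ and viewed, and the job is handed in when it is done.

```bash
ls; mkdir -p pics; python3 - <<'E'
from bench import r, optics
import cv2, numpy as np
np.set_printoptions(precision=4,suppress=True)
print(r.read_state())
for n in ["scene","side","wrist"]:
    im=optics.camera(n); cv2.imwrite(f"pics/{n}0.png",cv2.cvtColor(im,cv2.COLOR_RGB2BGR))
    print(n,optics.camera_model(n))
E
```

```text
pics
{'time': 0.0, 'joint_positions': array([ 1.2604,  0.3329, -0.0647,  1.461 ,  0.0216,  1.3499, -0.0885]), 'joint_vel': array([ 0.0004,  0.0006, -0.0011,  0.0003,  0.0011, -0.0006,  0.0011]), 'joint_torque': array([ -0.0002, -62.3263,   0.0244, -38.9894,  -0.0613,   0.0398,
         0.0001]), 'ee_pos': array([ 0.1773, -0.5989,  0.2387]), 'eef_rot': array([-0.6997, -0.1019,  0.6999, -0.1009]), 'ft_force': array([ 0.3279,  0.2773, -0.3945]), 'torque': array([-0.0035,  0.0067, -0.0023]), 'width': 0.08691844898847237}
scene {'camera_matrix': array([[441.1949,   0.    , 249.7761],
       [  0.    , 441.1949, 182.4452],
       [  0.    ,   0.    ,   1.    ]]), 'world_from_camera': array([[ 0.4147,  0.725 , -0.5499,  1.098 ],
       [ 0.91  , -0.327 ,  0.255 , -0.229 ],
       [ 0.0051, -0.6061, -0.7954,  0.873 ],
       [ 0.    ,  0.    ,  0.    ,  1.    ]])}
side {'camera_matrix': array([[366.5397,   0.    , 259.4283],
       [  0.    , 366.5397, 182.8297],
       [  0.    ,   0.    ,   1.    ]]), 'world_from_camera': array([[ 0.9597, -0.2078,  0.1893,  0.3575],
       [-0.2811, -0.6987,  0.6579, -0.6308],
       [-0.0044, -0.6846, -0.7289,  0.8308],
       [ 0.    ,  0.    ,  0.    ,  1.    ]])}
wrist {'camera_matrix': array([[279.6843,   0.    , 252.6871],
       [  0.    , 279.6843, 192.5817],
       [  0.    ,   0.    ,   1.    ]]), 'tool_from_camera': array([[ 0.0004, -0.2771,  0.9608, -0.1462],
       [ 1.    , -0.001 , -0.0007,  0.0011],
       [ 0.0012,  0.9608,  0.2771, -0.0763],
       [ 0.    ,  0.    ,  0.    ,  1.    ]])}
```

View pics/scene0.png

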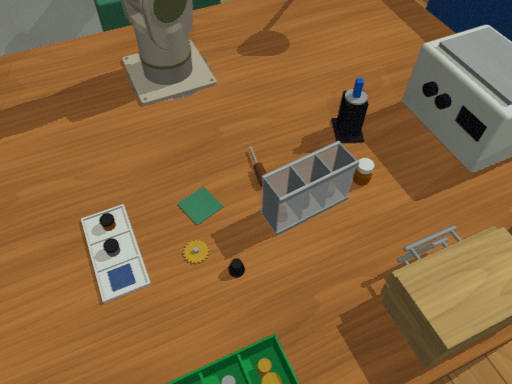

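View pics/side0.png

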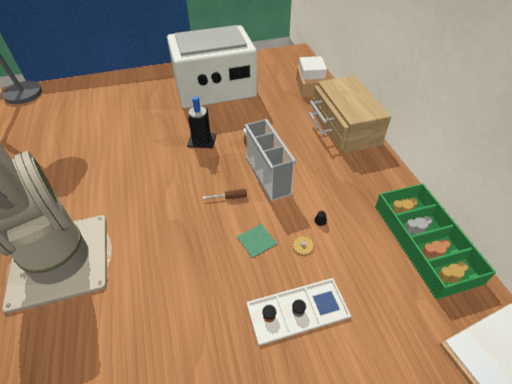

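View pics/wrist0.png

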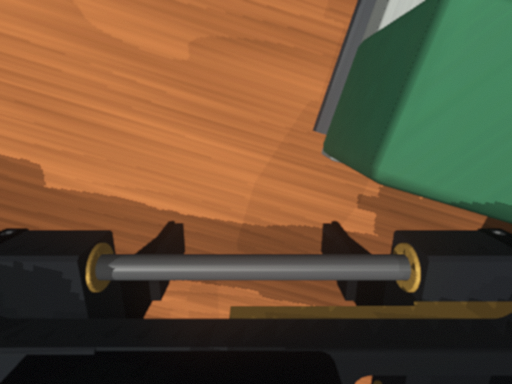

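The scene and side views show the stand with its blue handle (scene 357,88), the rack (310,185), the green mat (201,205), and the tray with the blue pad in its end bay (122,277). I'll crop in for detail next.

```bash
cat > h.py <<'E'
import numpy as np, cv2
from bench import r, optics
from scipy.spatial.transform import Rotation as R
np.set_printoptions(precision=4,suppress=True)
def model(n, st=None):
    m=optics.camera_model(n); K=np.array(m["camera_matrix"])
    if n=="wrist":
        T=np.eye(4); T[:3,:3]=R.from_quat(st["eef_rot"]).as_matrix(); T[:3,3]=st["ee_pos"]
        return K, T@np.array(m["tool_from_camera"])
    return K,np.array(m["world_from_camera"])
def ray(n,u,v,st=None):
    K,T=model(n,st); d=T[:3,:3]@np.linalg.solve(K,[u,v,1.]); return T[:3,3],d/np.linalg.norm(d)
def plane(n,u,v,z,st=None):
    o,d=ray(n,u,v,st); return o+d*(z-o[2])/d[2]
def two(a,b):
    (o1,d1),(o2,d2)=a,b
    A=np.stack([d1,-d2],1); s=np.linalg.lstsq(A,o2-o1,rcond=None)[0]
    p,q=o1+s[0]*d1,o2+s[1]*d2; return (p+q)/2,np.linalg.norm(p-q)
def proj(n,P,st=None):
    K,T=model(n,st); c=(np.array(P)-T[:3,3])@T[:3,:3]; p=K@c; return p[:2]/p[2]
def snap(n,name):
    st=r.read_state(); im=cv2.cvtColor(optics.camera(n),cv2.COLOR_RGB2BGR); cv2.imwrite(f"pics/{name}.png",im); return im,st
def crop(im,x0,y0,x1,y1,k,name):
    cv2.imwrite(f"pics/{name}.png",cv2.resize(im[y0:y1,x0:x1],None,fx=k,fy=k,interpolation=cv2.INTER_CUBIC))
E
python3 - <<'E'
from h import *
s=cv2.imread("pics/scene0.png"); d=cv2.imread("pics/side0.png")
crop(s,250,70,390,235,5-1.5 and 3.5,"c_scene_rack"); crop(d,180,85,310,205,5,"c_side_rack")
def blobs(im,lo,hi,amin=30):
    m=cv2.inRange(cv2.cvtColor(im,cv2.COLOR_BGR2HSV),lo,hi)
    n,l,st,c=cv2.connectedComponentsWithStats(m)
    return [(st[i],c[i]) for i in range(1,n) if st[i][4]>amin], l
for n,im in (("scene",s),("side",d)):
    for nm,lo,hi,z in (("green",(60,80,40),(90,255,200),.004),("blue",(100,100,40),(125,255,255),.006)):
        b,l=blobs(im,lo,hi)
        for st,c in b:
            print(n,nm,st,c,plane(n,*c,z))
E
```

```text
scene green [ 94   0  36  31 735] [110.8544  13.7741] [-0.3743 -0.0852  0.004 ]
scene green [193   0  27   9 171] [203.807    2.9474] [-0.307  0.235  0.004]
scene green [178 187  45  38 900] [199.7122 205.1889] [ 0.5102 -0.0873  0.004 ]
scene green [ 167  334  132   50 2812] [243.3144 365.4374] [ 0.8861 -0.1409  0.004 ]
scene blue [ 426    0   86   41 2277] [473.78    13.8454] [0.1456 1.0719 0.006 ]
scene blue [353  78  11  20 156] [357.9744  87.3846] [0.3082 0.4879 0.006 ]
scene blue [108 264  27  27 466] [121.0472 276.8627] [ 0.6154 -0.3043  0.006 ]
side green [ 186    0  105   41 3234] [242.2557  15.816 ] [0.8317 1.3321 0.004 ]
side green [  0  33  21  41 315] [ 8.0825 56.4444] [-0.3128  1.2118  0.004 ]
side green [ 0 63  8 13 59] [ 2.3559 70.8644] [-0.3151  1.079   0.004 ]
side green [ 376  184  119  115 5358] [434.0299 241.1618] [ 0.9612 -0.2244  0.004 ]
side green [238 225  38  32 663] [256.3228 240.3846] [ 0.5043 -0.0865  0.004 ]
side blue [    0     0   190    82 12398] [88.4802 34.1626] [0.038  1.3384 0.006 ]
side blue [192  97   8  15  89] [195.8539 103.8764] [0.4535 0.5867 0.006 ]
side blue [314 293  24  21 302] [325.5364 302.6159] [ 0.6122 -0.303   0.006 ]
```

View pics/c_scene_rack.png

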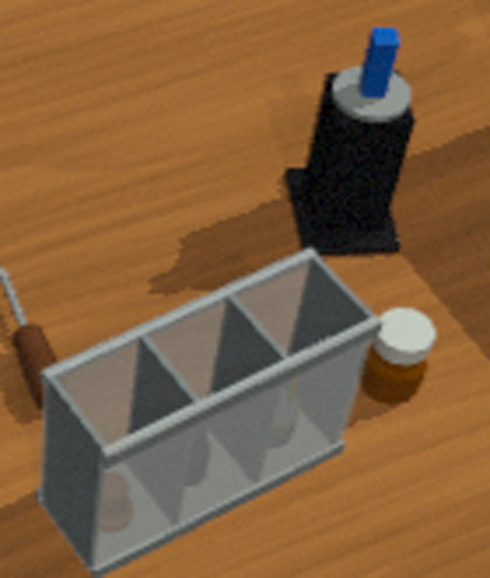

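View pics/c_side_rack.png

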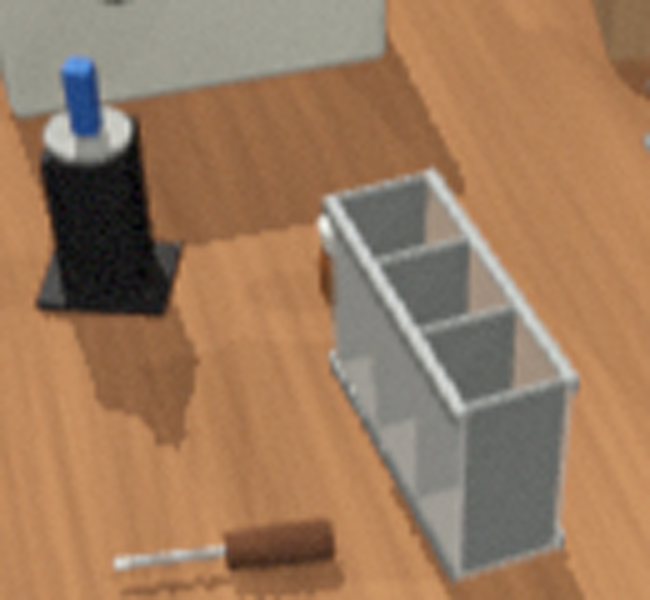

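Through the clear front, the scene crop shows a copper plug in the near-left well, a dark plug in the middle, and a thin brass and steel shape in the far (+y) well at about scene (331,188). The basket is there. Next I'll measure the rack mouth, the stand and the picker.

```bash
python3 - <<'E'
from h import *
S=[(339.4,141.4),(358.9,162),(280.6,200),(262.9,177.1)]
D=[(244.8,125),(266.8,119.4),(295.4,161.4),(272.8,167.4)]
a=np.array([plane("scene",*p,.14) for p in S]);b=np.array([plane("side",*p,.14) for p in D])
c=np.array([two(ray("scene",*p),ray("side",*q))[0] for p,q in zip(S,D)])
for q in (a,b,c):
    print(q, q.mean(0), [np.linalg.norm(q[i]-q[(i+1)%4]) for i in range(4)])
    e=(q[0]+q[1]-q[2]-q[3]); print("yaw",np.arctan2(-e[0],e[1]))
# picker handle top: scene crop (383,33) side crop (79,62)
s=(250+384/3.5,70+36/3.5); d=(180+79/5,85+64/5)
print("handle top",two(ray("scene",*s),ray("side",*d)),plane("scene",*s,.176),plane("side",*d,.176))
# collar disc centre
s=(250+371/3.5,70+93/3.5); d=(180+89/5,85+133/5)
print("collar",two(ray("scene",*s),ray("side",*d)),plane("scene",*s,.126),plane("side",*d,.126))
# stand base plate corners
for p in [(287,170),(300,250),(398,250)]: print("scene base",plane("scene",250+p[0]/3.5,70+p[1]/3.5,.008))
for p in [(38,306),(163,312),(181,243)]: print("side base",plane("side",180+p[0]/5,85+p[1]/5,.008))
s=cv2.imread("pics/scene0.png"); d=cv2.imread("pics/side0.png")
for n,im,box in (("scene",s,(170,180,230,230)),("side",d,(230,220,280,262)),("scene",s,(100,255,145,300)),("side",d,(300,285,350,320))):
    h=cv2.cvtColor(im,cv2.COLOR_BGR2HSV); g=box[0] in(170,230)
    m=cv2.inRange(h,(60,80,40),(90,255,200)) if g else cv2.inRange(h,(100,100,40),(125,255,255))
    k=np.zeros_like(m);k[box[1]:box[3],box[0]:box[2]]=1;m*=k
    cn=max(cv2.findContours(m,0,1)[0],key=cv2.contourArea)
    pts=np.array([plane(n,*p,.004 if g else .006)[:2] for p in cn[:,0].astype(float)],np.float32)*1000
    print(n,"mat" if g else "pad",cv2.minAreaRect(pts))
E
```

```text
[[0.5685 0.2382 0.14  ]
 [0.6378 0.2449 0.14  ]
 [0.6577 0.0445 0.14  ]
 [0.5897 0.0371 0.14  ]] [0.6134 0.1412 0.14  ] [np.float64(0.06966965923760289), np.float64(0.20142962969607228), np.float64(0.06835340935632038), np.float64(0.2021383644505025)]
yaw 0.10204257755801854
[[0.562  0.2366 0.14  ]
 [0.6342 0.244  0.14  ]
 [0.6538 0.0418 0.14  ]
 [0.5874 0.0371 0.14  ]] [0.6093 0.1399 0.14  ] [np.float64(0.07256745146131276), np.float64(0.20314899432125436), np.float64(0.06652018344962932), np.float64(0.20103143403705961)]
yaw 0.11137163012863442
[[0.5638 0.2425 0.1344]
 [0.6355 0.2474 0.1369]
 [0.6554 0.0458 0.1361]
 [0.5881 0.0382 0.1382]] [0.6107 0.1435 0.1364] [np.float64(0.0719136897286901), np.float64(0.2025530681916459), np.float64(0.06777231149270971), np.float64(0.20573138059811333)]
yaw 0.10846092246057977
handle top (array([0.4396, 0.3687, 0.1742]), np.float64(0.002927046944005772)) [0.4429 0.3654 0.176 ] [0.4391 0.3684 0.176 ]
collar (array([0.4393, 0.3705, 0.1209]), np.float64(0.0022806282206621286)) [0.4449 0.3651 0.126 ] [0.4384 0.3651 0.126 ]
scene base [0.391  0.3487 0.008 ]
scene base [0.4692 0.3133 0.008 ]
scene base [0.4998 0.3812 0.008 ]
side base [0.3849 0.3457 0.008 ]
side base [0.4653 0.3153 0.008 ]
side base [0.492  0.3839 0.008 ]
scene mat ((509.0912780761719, -87.1372299194336), (79.32396697998047, 77.06329345703125), 16.102224349975586)
side mat ((505.0006408691406, -85.35791778564453), (76.26535034179688, 76.02413940429688), 15.996749877929688)
scene pad ((614.9207763671875, -304.1712951660156), (47.65349197387695, 46.89986038208008), 0.3638831377029419)
side pad ((612.2442626953125, -302.956298828125), (43.90566635131836, 43.849029541015625), 0.7252703309059143)
```

Rack sides measure 0.07 x 0.203 m and the mat 78 mm, so both match the given sizes. The two cameras differ by about ±2 mm in x, so I average them. Rack centre is about (0.611, 0.141) with yaw 0.107, and the basket well is about (0.604, 0.207). The stand is about (0.4415, 0.366). Next I need the tool axes and a route to look straight down into the well.

```bash
cat >> h.py <<'E'
def rel(target, spin_deg=0, st=None):
    "shift in tool axes (cm) to bring TCP to world target, present axes"
    st=st or r.read_state(); M=R.from_quat(st["eef_rot"]).as_matrix()
    return M.T@(np.array(target)-st["ee_pos"])*100
def show(st=None):
    st=st or r.read_state(); M=R.from_quat(st["eef_rot"]).as_matrix()
    print("t",round(st["time"],2),"pos",st["ee_pos"],"y",M[:,1],"z",M[:,2],"yaw_z",np.degrees(np.arctan2(M[1,2],M[0,2])),"w",st["width"],"F",st["ft_force"],"j7",st["joint_positions"][6]); return M
E
python3 - <<'E'
from h import *
M=show(); print(M)
# camera above well (0.604,0.207): TCP = well - M*[..-0.0763 z]
print(rel(np.array([.604,.207,.25])+M[:,2]*0.0763))
E
```

```text
t 0.15 pos [ 0.1773 -0.599   0.2389] y [ 0.2839 -0.9589 -0.0011] z [-0.9589 -0.2839  0.    ] yaw_z -163.50927862233593 w 0.08705134343225342 F [ 0.3787 -0.7048 -0.3831] j7 -0.08851550584422718
[[-0.0003  0.2839 -0.9589]
 [ 0.001  -0.9589 -0.2839]
 [-1.     -0.0011  0.    ]]
[ -1.037  -65.1775 -56.1607]
```

```bash
python3 -m inch '[{"translation":[0,0,-6],"spin":-5.6},{"translation":[0,0,-6],"spin":-5.6},{"translation":[0,0,-6],"spin":-5.6},{"translation":[0,0,-6],"spin":-5.6},{"translation":[0,0,-6],"spin":-5.6},{"translation":[0,0,-6],"spin":-5.6},{"translation":[0,0,-6],"spin":-5.6},{"translation":[0,0,-6],"spin":-5.6},{"translation":[0,0,-6],"spin":-5.6},{"translation":[0,0,-6],"spin":-5.6},{"translation":[0,0,-6],"spin":-5.6},{"translation":[0,0,-6],"spin":-5.6}]' - ; python3 - <<'E'
from h import *
M=show()
print(rel(np.array([.604,.207,.26])+M[:,2]*0.0763))
E
```

```text
time: 1.65
ee_pos: [0.6403, -0.0858, 0.2332]
eef_rot: [-0.52, -0.481, 0.522, -0.476]
ft_force: [0.6, -0.3, -1.2]
width: 0.0871
t 1.65 pos [ 0.6403 -0.0858  0.2332] y [ 0.9963 -0.0859 -0.0073] z [-0.0859 -0.9963 -0.0025] yaw_z -94.92792335282367 w 0.08707808508400036 F [ 0.5871 -0.341  -1.1568] j7 -0.16882184897308186
[ -2.5632  -6.1466 -21.2347]
```

```bash
python3 -m inch '[{"translation":[-0.7,-1.6,-5.3],"spin":0},{"translation":[-0.7,-1.6,-5.3],"spin":0},{"translation":[-0.7,-1.6,-5.3],"spin":0},{"translation":[-0.7,-1.6,-5.3],"spin":0},{"translation":[0,0,0],"spin":0}]' - ; python3 - <<'E'
from h import *
M=show()
im,st=snap("wrist","w1"); crop(im,100,0,400,300,2,"w1c")
E
```

```text
time: 2.28
ee_pos: [0.5908, 0.1445, 0.2618]
eef_rot: [-0.517, -0.485, 0.519, -0.477]
ft_force: [-1.0, -1.1, -0.8]
width: 0.0869
t 2.27 pos [0.5908 0.1445 0.2618] y [ 0.9971 -0.0748 -0.0102] z [-0.0748 -0.9972 -0.0056] yaw_z -94.29156018155938 w 0.0868830386867832 F [-0.9642 -1.1093 -0.8012] j7 -0.5337946610634227
```

View pics/w1c.png

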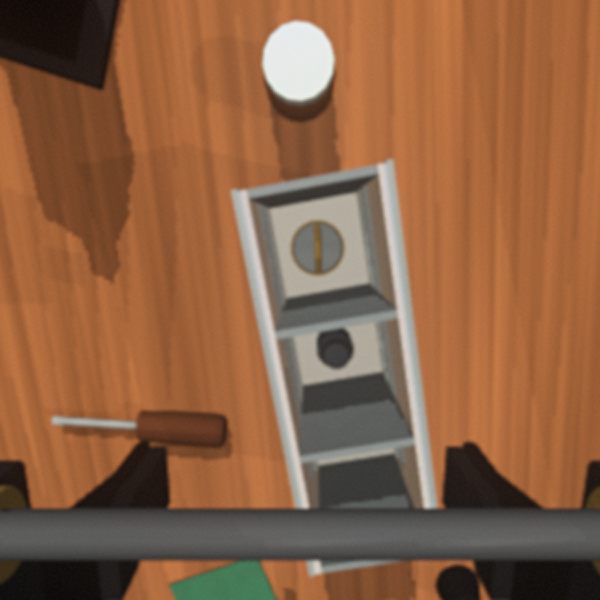

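The wrist view shows the basket in the +y well (crop 318,248, so pixel 259,124). Its brass bail runs nearly vertically in the image, and the dark plug sits in the middle well. Next I'll segment the brass and the rack mouth.

```bash
python3 - <<'E'
from h import *
st=r.read_state(); im=cv2.imread("pics/w1.png")
crop(im,215,75,305,170,6,"w1d")
h=cv2.cvtColor(im,cv2.COLOR_BGR2HSV)
sub=h[105:142,240:280]; 
m=cv2.inRange(h,(10,80,60),(35,255,255)); k=np.zeros_like(m);k[106:142,244:276]=1;m*=k
ys,xs=np.nonzero(m); print(len(xs),xs.mean(),ys.mean(),ys.min(),ys.max())
f=cv2.fitLine(np.stack([xs,ys],1).astype(np.float32),cv2.DIST_L2,0,.01,.01).ravel();print(f)
for v in range(ys.min(),ys.max()+1): print(v,xs[ys==v].min(),xs[ys==v].max(),end=" | ")
# rack mouth inner corners approx from w1c: compute outer corners z=.14
for p in [(236,192),(391,163),(318,573),(428,505)]: print(p,plane("wrist",100+p[0]/2,p[1]/2,.14,st))
c=plane("wrist",xs.mean(),ys.mean(),.064,st);print("bail",c)
E
```

```text
96 258.6041666666667 123.5625 111 137
[  0.022    0.9998 258.6042 123.5625]
111 257 263 | 112 257 264 | 113 257 259 | 114 257 259 | 115 257 268 | 116 248 259 | 117 257 259 | 118 257 259 | 119 257 259 | 120 257 271 | 121 246 260 | 122 257 260 | 123 257 260 | 124 257 260 | 125 257 260 | 126 257 260 | 127 257 260 | 128 258 260 | 129 258 260 | 130 258 260 | 131 258 260 | 132 258 260 | 133 258 260 | 134 258 260 | 135 258 260 | 136 257 261 | 137 258 259 | (236, 192) [0.5668 0.2331 0.14  ]
(391, 163) [0.6372 0.2397 0.14  ]
(318, 573) [0.5892 0.0324 0.14  ]
(428, 505) [0.6502 0.0694 0.14  ]
bail [0.6022 0.2033 0.064 ]
```

View pics/w1d.png

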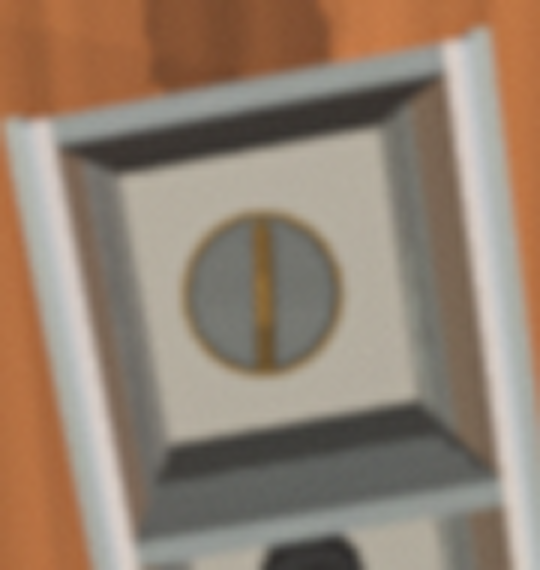

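```bash
python3 - <<'E'
from h import *
st=r.read_state()
a=plane("wrist",258.0,112,.064,st);b=plane("wrist",259.3,136,.064,st)
print(a,b,"bail y yaw",np.degrees(np.arctan2(*(a-b)[[1,0]])),"len",np.linalg.norm(a-b))
e=plane("wrist",258.8,123.8,.034,st);print("rim centre",e)
print("rim dia",np.linalg.norm(plane("wrist",215+184/6,123.8,.034,st)-plane("wrist",215+342/6,123.8,.034,st)),"bail mid@64",plane("wrist",258.65,124,.064,st))
# floor corners crop w1d: well floor z=.004
F=[(117,175),(384,127),(424,405),(165,443)]
q=np.array([plane("wrist",215+x/6,75+y/6,.004,st) for x,y in F]);print(q,q.mean(0),[np.linalg.norm(q[i]-q[(i+1)%4]) for i in range(4)])
# stand: dark object top-left; go view
M=show()
print(rel(np.array([.4415,.366,.26])+M[:,2]*0.0763))
E
```

```text
[0.6025 0.2165 0.064 ] [0.602  0.1887 0.064 ] bail y yaw 88.94753778145517 len 0.027899840708736374
rim centre [0.6027 0.2019 0.034 ]
rim dia 0.034168099408998696 bail mid@64 [0.6022 0.2028 0.064 ]
[[0.5715 0.2297 0.004 ]
 [0.6331 0.2352 0.004 ]
 [0.6392 0.1719 0.004 ]
 [0.577  0.1678 0.004 ]] [0.6052 0.2012 0.004 ] [np.float64(0.061858783191846234), np.float64(0.06353604366439171), np.float64(0.06232753212629725), np.float64(0.06210775841321359)]
t 2.33 pos [0.5917 0.1413 0.2611] y [ 0.9969 -0.0786 -0.0103] z [-0.0786 -0.9969 -0.0038] yaw_z -94.50944329881122 w 0.08696762125115726 F [ 0.2764 -0.7679  0.3012] j7 -0.5327249511582329
[  0.3688 -16.7338 -13.5937]
```

The arm was still settling: it moved 3 mm between the picture and the read. I'll retake the picture now that it is at rest and store the pose with it.

```bash
python3 - <<'E'
from h import *
im,st=snap("wrist","w2"); M=show(st); s2=r.read_state(); show(s2)
h=cv2.cvtColor(im,cv2.COLOR_BGR2HSV)
crop(im,215,75,305,170,6,"w2d")
m=cv2.inRange(h,(10,80,60),(35,255,255)); k=np.zeros_like(m);k[106:146,244:276]=1;m*=k
for v in range(106,146):
    x=np.nonzero(m[v])[0]
    if len(x): print(v,x.min(),x.max(),end=" | ")
E
```

```text
t 2.33 pos [0.5917 0.1413 0.2611] y [ 0.9969 -0.0786 -0.0103] z [-0.0786 -0.9969 -0.0038] yaw_z -94.50944329881122 w 0.08696762125115726 F [ 0.2764 -0.7679  0.3012] j7 -0.5327249511582329
t 2.38 pos [0.5923 0.1389 0.2607] y [ 0.9966 -0.0817 -0.0106] z [-0.0817 -0.9966 -0.0028] yaw_z -94.68912864461089 w 0.08700485221766335 F [ 0.4244 -1.0991 -0.5044] j7 -0.5321755125922875
107 257 258 | 108 256 262 | 109 256 263 | 110 256 258 | 111 256 258 | 112 256 267 | 113 247 258 | 114 256 258 | 115 256 258 | 116 256 258 | 117 256 258 | 118 245 258 | 119 256 259 | 120 256 259 | 121 256 259 | 122 256 259 | 123 256 270 | 124 256 259 | 125 256 259 | 126 257 259 | 127 257 259 | 128 257 268 | 129 247 259 | 130 248 259 | 131 257 259 | 132 257 259 | 133 253 259 | 134 256 259 |
```

View pics/w2d.png

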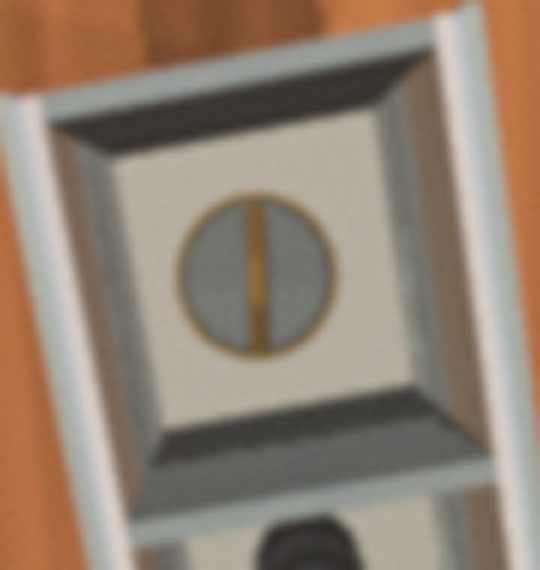

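```bash
python3 - <<'E'
from h import *
st=dict(ee_pos=np.array([0.5917,0.1413,0.2611])); y=np.array([0.9969,-0.0786,-0.0103]);z=np.array([-0.0786,-0.9969,-0.0038])
st["eef_rot"]=R.from_matrix(np.stack([np.cross(y,z),y,z],1)).as_quat()
a=plane("wrist",257.1,110,.064,st);b=plane("wrist",258.0,133,.064,st)
print("bail y yaw",np.degrees(np.arctan2(*(a-b)[[1,0]])))
print("rim centre",plane("wrist",257.8,120.8,.034,st),"bail",plane("wrist",257.5,121,.064,st))
F=[(112,158),(378,107),(418,386),(162,429)]
q=np.array([plane("wrist",215+x/6,75+y/6,.004,st) for x,y in F]);print("floor",q.mean(0),[np.linalg.norm(q[i]-q[(i+1)%4]) for i in range(4)])
s=r.read_state();M=show(s);print(rel(np.array([.4415,.366,.27])+M[:,2]*0.0763))
E
```

```text
bail y yaw 88.00815154101845
rim centre [0.6017 0.2058 0.034 ] bail [0.6012 0.2064 0.064 ]
floor [0.6043 0.2052 0.004 ] [np.float64(0.0615678479323418), np.float64(0.0633599543847503), np.float64(0.06162629751945992), np.float64(0.0625468432867217)]
t 2.38 pos [0.5923 0.1389 0.2607] y [ 0.9966 -0.0817 -0.0106] z [-0.0817 -0.9966 -0.0028] yaw_z -94.68912864461089 w 0.08700485221766335 F [ 0.4244 -1.0991 -0.5044] j7 -0.5321755125922875
[ -0.6859 -16.8958 -13.7725]
```

The basket centre is at about (0.6015, 0.206) with its bail y axis at about 88°. That is 3 mm from the well centre and consistent with the rim diameter of 34.2 mm. Next I'll look down on the picker.

```bash
python3 -m inch '[{"translation":[-0.2,-4.2,-3.4],"spin":0},{"translation":[-0.2,-4.2,-3.4],"spin":0},{"translation":[-0.2,-4.2,-3.4],"spin":0},{"translation":[-0.2,-4.2,-3.4],"spin":0},{"translation":[0,0,0],"spin":0}]' - ; python3 - <<'E'
from h import *
im,st=snap("wrist","w3"); show(st); show(); crop(im,100,0,400,300,2,"w3c"); np.save("st3.npy",np.r_[st["ee_pos"],st["eef_rot"]])
E
```

```text
time: 3.0
ee_pos: [0.4369, 0.2839, 0.2689]
eef_rot: [-0.521, -0.478, 0.527, -0.472]
ft_force: [0.6, -0.7, 0.5]
width: 0.0872
t 3.0 pos [0.4369 0.2839 0.2689] y [ 0.9952 -0.0974 -0.0119] z [-0.0974 -0.9952 -0.0001] yaw_z -95.59032792249135 w 0.08717542431452233 F [ 0.5892 -0.7309  0.5484] j7 -0.8418929331894184
t 3.05 pos [0.4389 0.2816 0.2685] y [ 0.9948 -0.1012 -0.0117] z [-0.1011 -0.9949  0.0009] yaw_z -95.80524945405712 w 0.08692599728246159 F [ 0.5372 -0.6837 -0.9213] j7 -0.8409323623664614
```

View pics/w3c.png

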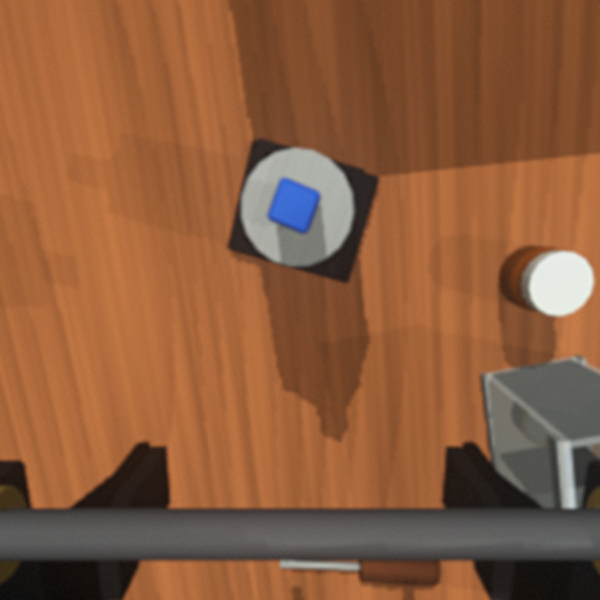

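The wrist view shows the picker from above, with the blue handle's top square at about pixel (247,102) and the collar disc at about (248,104). I'll fit both.

```bash
python3 - <<'E'
from h import *
a=np.load("st3.npy"); st=dict(ee_pos=a[:3],eef_rot=a[3:]); im=cv2.imread("pics/w3.png")
big=cv2.resize(im,None,fx=4,fy=4,interpolation=cv2.INTER_CUBIC)
h=cv2.cvtColor(big,cv2.COLOR_BGR2HSV); m=cv2.inRange(h,(100,120,60),(125,255,255)); m[600:]=0
c=max(cv2.findContours(m,0,1)[0],key=cv2.contourArea)
P=np.array([plane("wrist",(u+.5)/4-.5,(v+.5)/4-.5,.176,st)[:2] for u,v in c[:,0]],np.float32)*1000
print("handle",cv2.minAreaRect(P))
# collar: grey disc
g=cv2.inRange(h,(0,0,90),(180,60,255)); k=np.zeros_like(g); k[270:560,850:1130]=255; g&=k; g|=m
c=max(cv2.findContours(g,0,1)[0],key=cv2.contourArea); c=cv2.convexHull(c)
P=np.array([plane("wrist",(u+.5)/4-.5,(v+.5)/4-.5,.126,st)[:2] for u,v in c[:,0]],np.float32)*1000
print("collar",cv2.minEnclosingCircle(P),cv2.fitEllipse(P))
k=cv2.inRange(h,(0,0,0),(180,255,70)); kk=np.zeros_like(k); kk[260:580,840:1170]=255;k&=kk
# rim corners from w3c
C=[(258,140),(378,178),(348,281),(230,249)]
q=np.array([plane("wrist",100+x/2,y/2,.12,st) for x,y in C]);print("rim",q.mean(0),[np.linalg.norm(q[i]-q[(i+1)%4]) for i in range(4)],np.degrees(np.arctan2(*(q[1]-q[0])[[1,0]])))
E
```

```text
handle ((439.6503601074219, 366.6165466308594), (17.191946029663086, 17.27016830444336), 63.1074333190918)
collar ((439.5257568359375, 366.7617492675781), 28.382280349731445) ((439.4623718261719, 366.8250427246094), (56.04018783569336, 56.62894821166992), 87.44932556152344)
rim [0.4428 0.364  0.12  ] [np.float64(0.06163105097223187), np.float64(0.052260447411606424), np.float64(0.06303526622094839), np.float64(0.05403622159010284)] -22.144010133850436
```

```bash
python3 -m inch '[{"translation":[2.0,0,-4],"spin":10.6},{"translation":[2.0,0,-4],"spin":10.6},{"translation":[0,0,0],"spin":0},{"translation":[0,0,0],"spin":0}]' - ; python3 - <<'E'
from h import *
M=show(); print(np.degrees(np.arctan2(M[1,1],M[0,1])),rel([.4396,.3666,.215]))
E
```

```text
time: 3.55
ee_pos: [0.4629, 0.3515, 0.2256]
eef_rot: [-0.601, -0.366, 0.61, -0.364]
ft_force: [0.4, -0.1, 0.4]
width: 0.087
t 3.55 pos [0.4629 0.3515 0.2256] y [ 0.8843 -0.4669 -0.0082] z [-0.4669 -0.8843  0.0089] yaw_z -117.83180834982035 w 0.0869571034899362 F [ 0.3609 -0.0576  0.3504] j7 -1.377892082810978
-27.835981148701194 [ 1.0842 -2.7545 -0.2598]
```

```bash
python3 -m inch '[{"translation":[1.1,-2.7,-0.3],"spin":-0.8},{"translation":[0,0,0],"spin":0},{"translation":[0,0,0],"spin":0}]' - ; python3 - <<'E'
from h import *
M=show(); print(np.degrees(np.arctan2(M[1,1],M[0,1])),rel([.4396,.3666,.215]))
E
```

```text
time: 3.92
ee_pos: [0.441, 0.3642, 0.2151]
eef_rot: [-0.599, -0.369, 0.607, -0.369]
ft_force: [0.9, 0.0, 0.5]
width: 0.0868
t 3.92 pos [0.441  0.3642 0.2151] y [ 0.8903 -0.4553 -0.0063] z [-0.4553 -0.8903  0.0087] yaw_z -117.08322058779076 w 0.08679790089845466 F [0.8579 0.0122 0.4714] j7 -1.407980238412996
-27.086343704258347 [ 0.0128 -0.2401 -0.1514]
```

```bash
python3 -m inch '[{"translation":[1.8,-0.2,-0.1],"spin":0},{"translation":[1.8,0,0],"spin":0},{"translation":[1.8,0,0],"spin":0},{"translation":[0.8,0,0],"spin":0},{"translation":[0,0,0],"spin":0}]' - ; python3 - <<'E'
from h import *
M=show(); print(np.degrees(np.arctan2(M[1,1],M[0,1])),rel([.4396,.3666,.149]))
im,st=snap("wrist","w4")
E
```

```text
time: 4.55
ee_pos: [0.4391, 0.3643, 0.1476]
eef_rot: [-0.599, -0.369, 0.608, -0.369]
ft_force: [0.4, -0.1, 0.2]
width: 0.0866
t 4.55 pos [0.4391 0.3643 0.1476] y [ 0.89   -0.4559 -0.0066] z [-0.4559 -0.89    0.0104] yaw_z -117.12275981639418 w 0.08664239188936729 F [ 0.3835 -0.0895  0.1663] j7 -1.4448659940146562
-27.126701186166404 [-0.1386 -0.0636 -0.225 ]
```

View pics/w4.png

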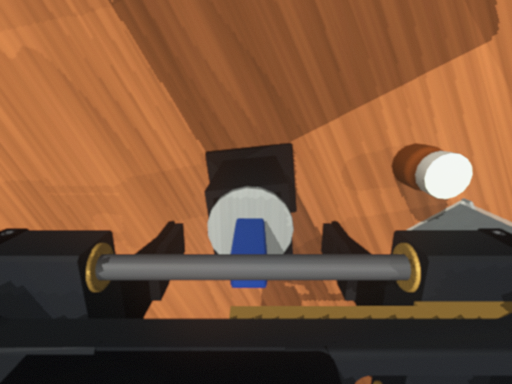

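The handle (249,250) stands squarely between the fingers. I'll trim 2 mm and close.

```bash
python3 -m inch '[{"translation":[-0.1,-0.08,-0.22],"spin":0},{"translation":[0,0,0],"spin":0}]' - ; python3 -m inch '[{"translation":[0,0,0],"spin":0},{"translation":[0,0,0],"spin":0},{"translation":[0,0,0],"spin":0},{"translation":[0,0,0],"spin":0},{"translation":[0,0,0],"spin":0},{"translation":[0,0,0],"spin":0}]' 1 35; python3 - <<'E'
from h import *
M=show(); print(np.degrees(np.arctan2(M[1,1],M[0,1])),rel([.4396,.3666,.149]))
E
```

```text
time: 4.85
ee_pos: [0.4401, 0.3675, 0.1502]
eef_rot: [-0.6, -0.369, 0.607, -0.369]
ft_force: [-0.5, -0.7, 0.1]
width: 0.0874
time: 5.6
ee_pos: [0.4403, 0.3677, 0.1509]
eef_rot: [-0.6, -0.369, 0.606, -0.369]
ft_force: [-0.0, -0.4, 0.1]
width: 0.0349
t 5.6 pos [0.4403 0.3677 0.1509] y [ 0.8899 -0.456  -0.005 ] z [-0.456  -0.8899  0.0074] yaw_z -117.13022159899201 w 0.03486884283970743 F [-0.0038 -0.3952  0.0626] j7 -1.4481432943738843
-27.132311210380642 [ 0.1881 -0.0141  0.1274]
```

Still closing; I'll wait a little longer.

```bash
python3 -m inch '[{"translation":[0,0,0],"spin":0},{"translation":[0,0,0],"spin":0},{"translation":[0,0,0],"spin":0},{"translation":[0,0,0],"spin":0}]' 1 35; python3 - <<'E'
from h import *
M=show()
E
```

```text
time: 6.1
ee_pos: [0.4403, 0.3677, 0.1509]
eef_rot: [-0.6, -0.369, 0.606, -0.369]
ft_force: [-0.2, -0.4, 0.5]
width: 0.0181
t 6.1 pos [0.4403 0.3677 0.1509] y [ 0.89   -0.4559 -0.005 ] z [-0.4558 -0.89    0.0074] yaw_z -117.12015119769781 w 0.01807389200474918 F [-0.2108 -0.3736  0.4691] j7 -1.4480810159084236
```

The grip is confirmed (width 18.1 mm), and the parked TCP was (0.4403, 0.3677, 0.1509). I'll lift it straight out.

```bash
python3 -m inch '[{"translation":[-1.5,0,0],"spin":0},{"translation":[-3,0,0],"spin":0},{"translation":[-3,0,0],"spin":0},{"translation":[-3,0,0],"spin":0},{"translation":[-3,0,0],"spin":0},{"translation":[-2,0,0],"spin":0},{"translation":[0,0,0],"spin":0},{"translation":[0,0,0],"spin":0}]' ; python3 - <<'E'
from h import *
M=show()
a,st=snap("wrist","w5"); b,_=snap("scene","s5"); c,_=snap("side","d5"); show()
np.save("st5.npy",np.r_[st["ee_pos"],st["eef_rot"]])
p=proj("scene",st["ee_pos"]+[0,0,-.1]).astype(int);q=proj("side",st["ee_pos"]+[0,0,-.1]).astype(int);print(p,q)
for im,n,(u,v) in ((b,"s5c",p),(c,"d5c",q)): crop(im,max(u-50,0),max(v-50,0),u+50,v+50,6,n); print(max(u-50,0),max(v-50,0))
E
```

```text
time: 7.1
ee_pos: [0.4406, 0.3685, 0.3159]
eef_rot: [-0.601, -0.37, 0.606, -0.369]
ft_force: [-0.7, -1.2, -1.5]
width: 0.0176
t 7.1 pos [0.4406 0.3685 0.3159] y [ 0.8906 -0.4548 -0.0045] z [-0.4548 -0.8906  0.0054] yaw_z -117.05251961686072 w 0.017565686698908723 F [-0.7184 -1.1609 -1.4612] j7 -1.3851219118499016
t 7.25 pos [0.4406 0.3684 0.3156] y [ 0.8906 -0.4549 -0.0048] z [-0.4548 -0.8906  0.0059] yaw_z -117.05420472631369 w 0.017908190558340198 F [-0.4814 -0.8426 -0.9996] j7 -1.3851854953036846
[363  65] [194  86]
313 15
144 36
```

View pics/s5c.png

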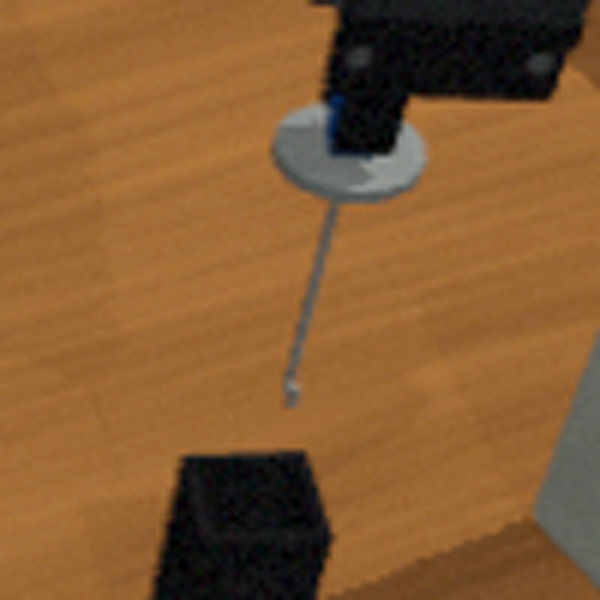

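View pics/d5c.png

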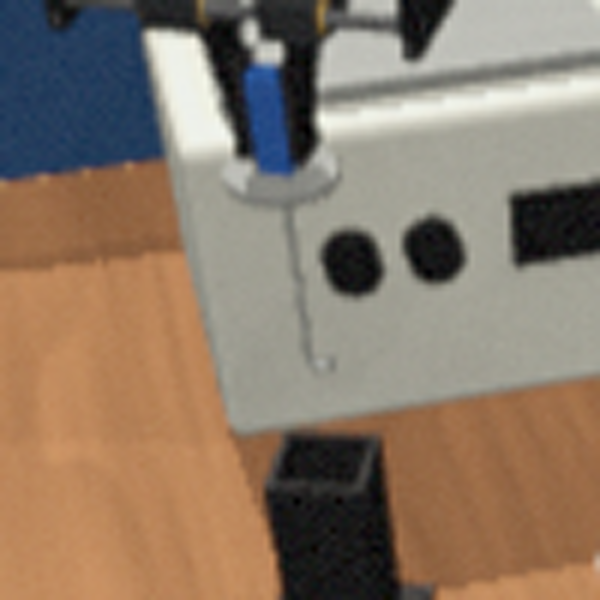

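View pics/w5.png

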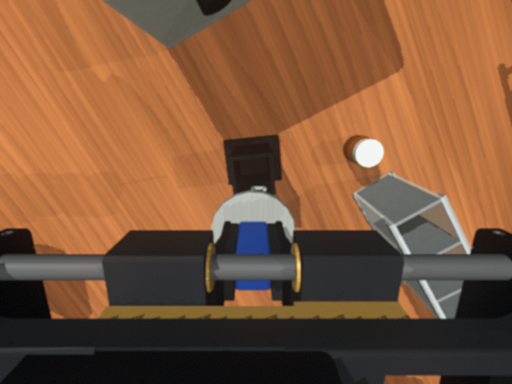

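The side view shows the hook tip pointing right at crop (320,365), the scene view shows it end-on, and the wrist view shows it at (258,188). The hook therefore points along tool +y, about -27°. Next I'll measure it in the wrist image against prediction.

```bash
python3 - <<'E'
from h import *
a=np.load("st5.npy"); st=dict(ee_pos=a[:3],eef_rot=a[3:]); im=cv2.imread("pics/w5.png")
crop(im,215,150,300,250,6,"w5d")
M=R.from_quat(st["eef_rot"]).as_matrix(); W=lambda t: st["ee_pos"]+M@np.array(t)
for n,t in (("corner",[.1359,0,.0013]),("tip top",[.1279,.012,.0013]),("tip corner",[.1359,.012,.0013]),("handle top c",[-.025,0,.0013]),("collar edge",[.025,0,-.0267])):
    print(n,(proj("wrist",W(t),st)-[215,150])*6, proj("scene",W(t)), proj("side",W(t)))
E
```

```text
corner [221.4167 230.6211] [359.725   77.8705] [195.7406  96.9632]
tip top [292.0246 242.9336] [360.9577  78.5084] [199.1273  95.1635]
tip corner [290.3114 230.551 ] [360.2526  81.1446] [199.4308  97.3701]
handle top c [215.2733 745.4882] [375.5708  17.905 ] [188.569  47.816]
collar edge [217.6266 250.3777] [382.9036  38.6791] [193.9219  59.5646]
```

View pics/w5d.png

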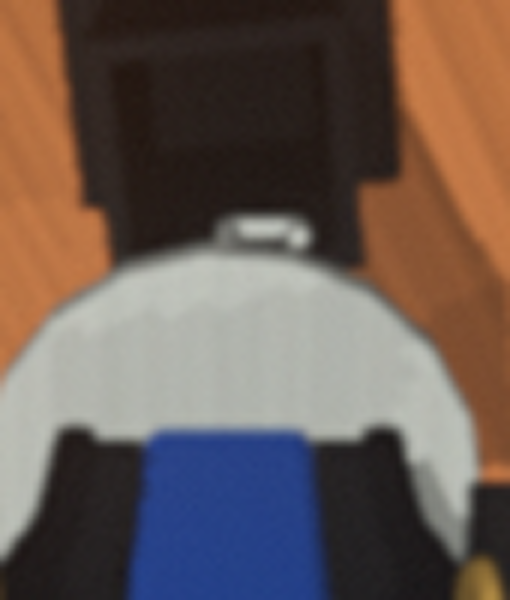

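```bash
python3 - <<'E'
from h import *
print(rel([.5799,.2088,.305]))
E
```

```text
[ 1.0079 19.6707  7.8684]
```

```bash
python3 -m inch '[{"translation":[0,3.5,1.4],"spin":0},{"translation":[0,4.8,1.9],"spin":0},{"translation":[0.3,4.8,1.9],"spin":0},{"translation":[0.3,3.5,1.4],"spin":0},{"translation":[0,1,0.5],"spin":-8},{"translation":[0,0,0],"spin":-8},{"translation":[0,0,0],"spin":-8},{"translation":[0,0,0],"spin":0}]' ; python3 - <<'E'
from h import *
M=show();print(rel([.5799,.2088,.305]),np.degrees(np.arctan2(M[1,1],M[0,1])))
E
```

```text
time: 8.25
ee_pos: [0.5674, 0.219, 0.3018]
eef_rot: [-0.504, -0.492, 0.516, -0.487]
ft_force: [0.5, -0.3, -0.2]
width: 0.0177
t 8.25 pos [0.5674 0.219  0.3018] y [ 0.999  -0.0411 -0.0163] z [-0.041  -0.9991  0.0072] yaw_z -92.35190611456773 w 0.017676431494094702 F [ 0.4742 -0.2968 -0.156 ] j7 -0.6483627159023565
[-0.3306  1.2894  0.966 ] -2.358601644369708
```

```bash
cat >> h.py <<'E'
HK=np.array([.1359,.0075,.002]); BAR=np.array([.6013,.206,.064])
def hook(back=0,z=None,st=None,bar=BAR):
    "tool shift (cm) to bring hook mid to 'back' m short (along -hook dir) of bar at height z"
    st=st or r.read_state(); M=R.from_quat(st["eef_rot"]).as_matrix(); p=st["ee_pos"]+M@HK
    u=M[:,1]*[1,1,0]; u/=np.linalg.norm(u)
    t=np.array([bar[0],bar[1],p[2] if z is None else z])-u*back
    print("hook",p,"err world mm",(t-p)*1000,"tool cm",M.T@(t-p)*100)
E
python3 -m inch '[{"translation":[0,1.2,0.9],"spin":-0.5},{"translation":[0,0,0],"spin":0},{"translation":[0,0,0],"spin":0}]' ; python3 - <<'E'
from h import *
M=show(); hook(.014)
E
```

```text
time: 8.62
ee_pos: [0.5799, 0.2085, 0.301]
eef_rot: [-0.503, -0.493, 0.516, -0.488]
ft_force: [0.4, 0.8, -1.2]
width: 0.0176
t 8.62 pos [0.5799 0.2085 0.301 ] y [ 0.9991 -0.0381 -0.0172] z [-0.038  -0.9992  0.0075] yaw_z -92.17896293466585 w 0.017590518338430977 F [ 0.4481  0.846  -1.168 ] j7 -0.625104089806487
hook [0.5849 0.2053 0.165 ] err world mm [2.4085 1.2128 0.    ] tool cm [-0.005   0.236  -0.1303]
```

```bash
python3 -m inch '[{"translation":[0,0.25,-0.12],"spin":0},{"translation":[0,0,0],"spin":0}]' ; python3 - <<'E'
from h import *
M=show(); hook(.014)
b,_=snap("scene","s6"); c,st=snap("side","d6")
p=st["ee_pos"]+M@HK
for n,im in (("scene",b),("side",c)):
    u,v=(proj(n,p)).astype(int); print(n,u,v,"bar",proj(n,BAR)); crop(im,u-45,v-35,u+45,v+65,6,n[:2]+"6c"); print((proj(n,p)-[u-45,v-35])*6,(proj(n,BAR)-[u-45,v-35])*6)
E
```

```text
time: 8.88
ee_pos: [0.5824, 0.21, 0.301]
eef_rot: [-0.503, -0.493, 0.516, -0.488]
ft_force: [0.1, 1.0, -1.3]
width: 0.0174
t 8.88 pos [0.5824 0.21   0.301 ] y [ 0.9991 -0.0386 -0.0171] z [-0.0385 -0.9992  0.0075] yaw_z -92.20520315805055 w 0.017430694939352117 F [ 0.1111  1.0411 -1.3261] j7 -0.6276762014743004
hook [0.5875 0.2068 0.165 ] err world mm [-0.1532 -0.2765  0.    ] tool cm [ 0.0005 -0.0142  0.0282]
scene 333 143 bar [329.5287 177.2796]
[273.0229 214.8057] [249.1724 415.6774]
side 255 122 bar [260.126  147.8237]
[272.462  214.0114] [300.7558 364.9424]
```

View pics/sc6c.png

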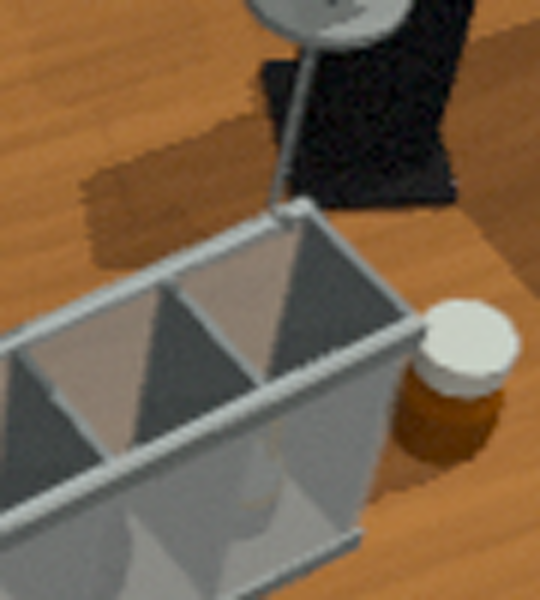

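View pics/si6c.png

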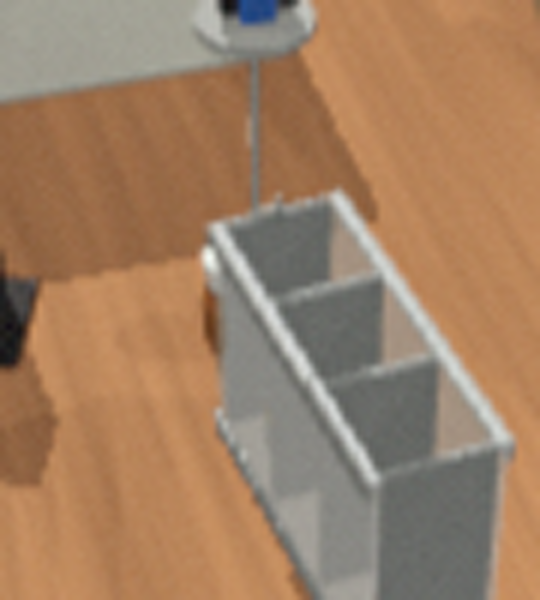

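The scene view shows the hook foot at crop (280,212), just above the well mouth. The bail is visible faintly through the clear front at about (270,430). I'll enhance that to cross-check the bail.

```bash
python3 - <<'E'
from h import *
im=cv2.imread("pics/s6.png")[165:205,310:350]
b=cv2.resize(im,None,fx=14,fy=14,interpolation=cv2.INTER_CUBIC)
l=cv2.cvtColor(b,cv2.COLOR_BGR2LAB); l=[cv2.normalize(c,None,0,255,cv2.NORM_MINMAX) for c in cv2.split(l)]
cv2.imwrite("pics/s6e.png",cv2.cvtColor(cv2.merge(l),cv2.COLOR_LAB2BGR))
c=np.array([.6015,.206])
for n,t in (("bar +4",[0,.004,.064]),("bar -4",[0,-.004,.064]),("leg+",[0,.013,.034]),("leg-",[0,-.013,.034]),("rim front",[.017,0,.034]),("foot front",[.017,0,.004])):
    print(n,(proj("scene",np.r_[c,0]+t)-[310,165])*14)
E
```

```text
bar +4 [294.7729 164.9929]
bar -4 [253.2266 180.5787]
leg+ [313.6241 256.2198]
leg- [181.4966 306.4086]
rim front [299.3451 354.6358]
foot front [272.8839 457.5446]
```

View pics/s6e.png

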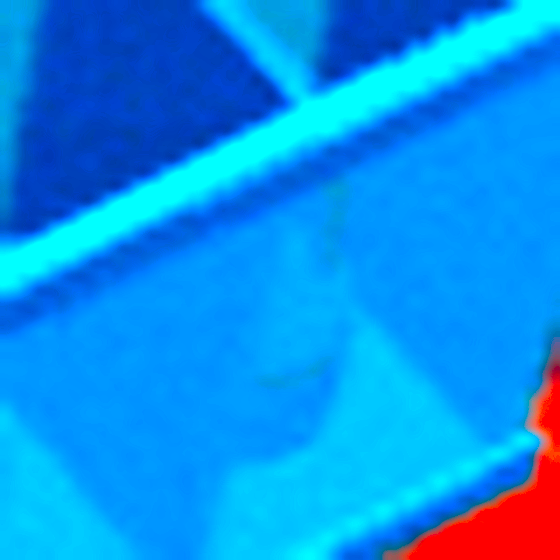

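The scene check agrees with the bail to about 2 mm, which is within that camera's calibration. Descending in two stages.

```bash
python3 - <<'E'
from h import *
hook(.014,.046)
E
python3 -m inch '[{"translation":[2,-0.03,0.02],"spin":0},{"translation":[2,-0.03,0.02],"spin":0},{"translation":[2,-0.03,0.02],"spin":0},{"translation":[0,0,0],"spin":0}]' ; python3 - <<'E'
from h import *
M=show(); hook(.014,.046)
E
```

```text
hook [0.5874 0.2067 0.1651] err world mm [  -0.0546   -0.2068 -119.0728] tool cm [11.9054  0.1986 -0.0685]
time: 9.48
ee_pos: [0.5802, 0.2095, 0.2403]
eef_rot: [-0.504, -0.493, 0.515, -0.488]
ft_force: [-0.7, 1.1, -0.3]
width: 0.0177
t 9.47 pos [0.5802 0.2095 0.2403] y [ 0.9991 -0.0381 -0.0159] z [-0.038  -0.9993  0.0071] yaw_z -92.17594102769807 w 0.01766932331766354 F [-0.6998  1.0654 -0.2516] j7 -0.6415270048486792
hook [0.5854 0.2063 0.1043] err world mm [  1.9335   0.2011 -58.3069] tool cm [ 5.8266  0.285  -0.0689]
```

```bash
python3 -m inch '[{"translation":[1.5,0.2,-0.02],"spin":0},{"translation":[1.5,0.03,-0.02],"spin":0},{"translation":[1.5,0.03,-0.02],"spin":0},{"translation":[0.8,0,0],"spin":0},{"translation":[0,0,0],"spin":0}]' ; python3 - <<'E'
from h import *
M=show(); hook(.014,.046)
b,_=snap("scene","s7"); c,st=snap("side","d7")
p=st["ee_pos"]+M@HK
for n,im in (("scene",b),("side",c)):
    u,v=(proj(n,p)).astype(int); print(n,(proj(n,p)-[u-25,v-25])*11,(proj(n,BAR)-[u-25,v-25])*11); crop(im,u-25,v-25,u+25,v+25,11,n[:2]+"7c")
E
```

```text
time: 10.1
ee_pos: [0.5825, 0.21, 0.1849]
eef_rot: [-0.504, -0.493, 0.515, -0.488]
ft_force: [0.5, -0.5, -0.5]
width: 0.0177
t 10.1 pos [0.5825 0.21   0.1849] y [ 0.9992 -0.0381 -0.0146] z [-0.038  -0.9993  0.0065] yaw_z -92.17749678068053 w 0.0176611103743915 F [ 0.5193 -0.4794 -0.4614] j7 -0.6607855506186152
hook [0.5879 0.2069 0.0489] err world mm [-0.6343 -0.4148 -2.9364] tool cm [ 0.2948 -0.0575  0.042 ]
scene [276.4217 285.2942] [313.8161 289.0753]
side [275.7357 284.6202] [320.3857 240.0611]
```

View pics/sc7c.png

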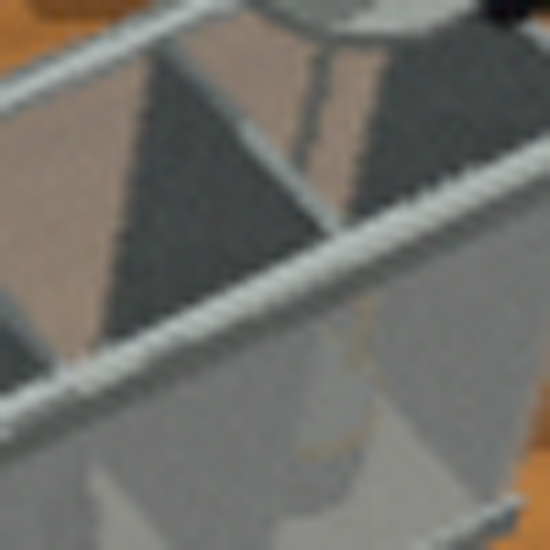

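View pics/si7c.png

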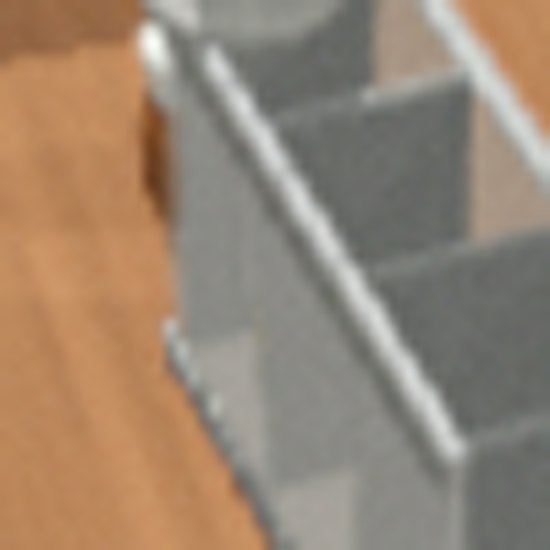

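The foot is at z = 0.049, below the bail bar and above the basket rim, and the force is quiet. I'll lower 2 mm and slide in under the bar.

```bash
python3 -m inch '[{"translation":[0.2,0,0.04],"spin":0},{"translation":[0,0.4,0],"spin":0},{"translation":[0,0.4,0],"spin":0},{"translation":[0,0.4,0],"spin":0},{"translation":[0,0.3,0],"spin":0},{"translation":[0,0,0],"spin":0}]' ; python3 - <<'E'
from h import *
M=show(); hook(0)
E
```

```text
time: 10.95
ee_pos: [0.5998, 0.2094, 0.1849]
eef_rot: [-0.505, -0.492, 0.514, -0.489]
ft_force: [-1.1, 0.1, -0.7]
width: 0.0181
t 10.95 pos [0.5998 0.2094 0.1849] y [ 0.9992 -0.0385 -0.0114] z [-0.0385 -0.9992  0.0052] yaw_z -92.20418355187805 w 0.01812472278357168 F [-1.0815  0.1103 -0.7251] j7 -0.6542278732731119
hook [0.6056 0.2065 0.0489] err world mm [-4.3036 -0.4523  0.    ] tool cm [ 0.0052 -0.4283  0.0618]
```

```bash
python3 -m inch '[{"translation":[0,-0.25,0.04],"spin":0},{"translation":[0,0,0],"spin":0}]' ; python3 - <<'E'
from h import *
M=show(); hook(0)
b,_=snap("scene","s8"); crop(b,300,130,360,200,8,"s8c")
E
```

```text
time: 11.2
ee_pos: [0.5969, 0.2092, 0.1848]
eef_rot: [-0.505, -0.492, 0.514, -0.489]
ft_force: [0.5, 0.9, -0.7]
width: 0.0178
t 11.2 pos [0.5969 0.2092 0.1848] y [ 0.9992 -0.0383 -0.0116] z [-0.0383 -0.9993  0.0052] yaw_z -92.19286381176188 w 0.017758369472262177 F [ 0.4609  0.9212 -0.675 ] j7 -0.6547099105258394
hook [0.6027 0.2063 0.0489] err world mm [-1.3827 -0.2579  0.    ] tool cm [ 0.0018 -0.1372  0.0311]
```

View pics/s8c.png

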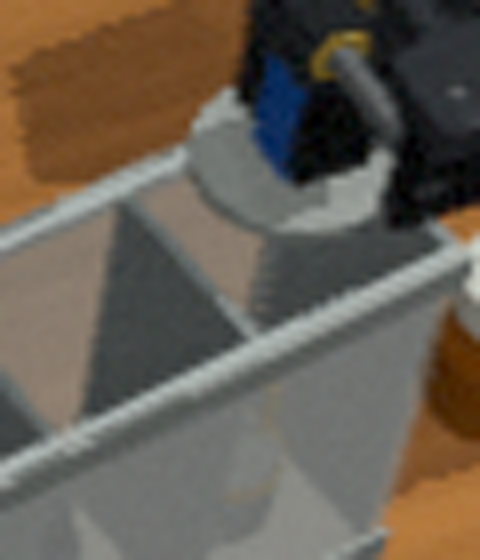

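```bash
python3 -m inch '[{"translation":[-0.5,0,0],"spin":0},{"translation":[-0.5,0,0],"spin":0},{"translation":[-0.5,-0.01,0],"spin":0},{"translation":[-0.5,-0.01,0],"spin":0},{"translation":[-0.6,-0.01,0],"spin":0},{"translation":[-0.6,-0.01,0],"spin":0},{"translation":[0,0,0],"spin":0}]' ; python3 - <<'E'
from h import *
M=show(); hook(0)
b,_=snap("scene","s9"); crop(b,300,120,360,200,7,"s9c")
E
```

```text
time: 12.12
ee_pos: [0.597, 0.2094, 0.2197]
eef_rot: [-0.506, -0.492, 0.513, -0.489]
ft_force: [0.5, -1.1, -2.1]
width: 0.0177
t 12.12 pos [0.597  0.2094 0.2197] y [ 0.9992 -0.0383 -0.0108] z [-0.0383 -0.9993  0.005 ] yaw_z -92.19250869204218 w 0.017715730131648098 F [ 0.498  -1.1292 -2.088 ] j7 -0.6430866301731862
hook [0.6029 0.2065 0.0838] err world mm [-1.6435 -0.5179  0.    ] tool cm [ 0.002  -0.1622  0.058 ]
```

View pics/s9c.png

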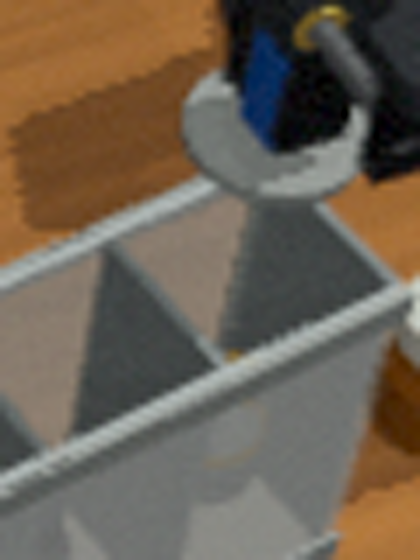

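The basket is lifting: its rim rose to crop (230,460), the bail top shows above the rack rim at (235,355), and Fz dropped by about 1.4 N. I'll continue up.

```bash
python3 -m inch '[{"translation":[-0.8,-0.01,0],"spin":0},{"translation":[-1.2,-0.01,0],"spin":0},{"translation":[-1.2,-0.01,0],"spin":0},{"translation":[-1.2,-0.01,0],"spin":0},{"translation":[-1.2,-0.01,0],"spin":0},{"translation":[-1.2,-0.01,0],"spin":0},{"translation":[-1.2,-0.01,0],"spin":0},{"translation":[-1.2,-0.01,0],"spin":0},{"translation":[-1.2,-0.01,0],"spin":0},{"translation":[-1.2,-0.01,0],"spin":0},{"translation":[-1.2,-0.01,0],"spin":0},{"translation":[-1,-0.01,0],"spin":0},{"translation":[-0.5,0,0],"spin":0},{"translation":[0,0,0],"spin":0}]' ; python3 - <<'E'
from h import *
M=show(); hook(0); print(rel([.5,-.09,.36]))
b,_=snap("scene","s10"); c,_=snap("side","d10"); crop(b,300,30,400,180,4,"s10c"); crop(c,210,30,310,180,4,"d10c")
E
```

```text
time: 13.92
ee_pos: [0.5974, 0.2103, 0.373]
eef_rot: [-0.506, -0.492, 0.513, -0.489]
ft_force: [0.5, 0.0, -1.5]
width: 0.0176
t 13.93 pos [0.5974 0.2103 0.373 ] y [ 0.9992 -0.0382 -0.0106] z [-0.0381 -0.9993  0.0047] yaw_z -92.18493292070843 w 0.017592445475675535 F [ 0.5478  0.0405 -1.5407] j7 -0.612707174331342
hook [0.6033 0.2074 0.237 ] err world mm [-2.0201 -1.3983  0.    ] tool cm [ 0.0028 -0.1965  0.1474]
[ 1.534  -8.5695 30.3697]
```

View pics/s10c.png

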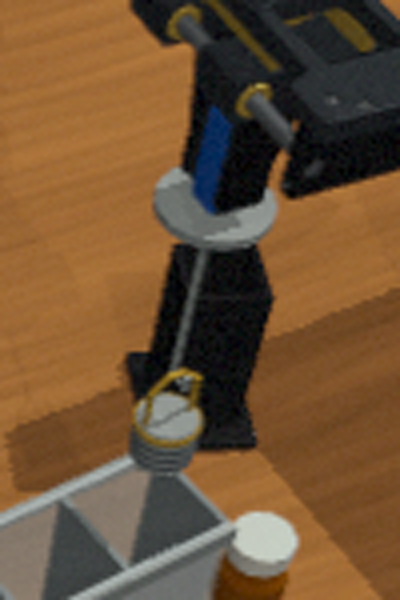

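View pics/d10c.png

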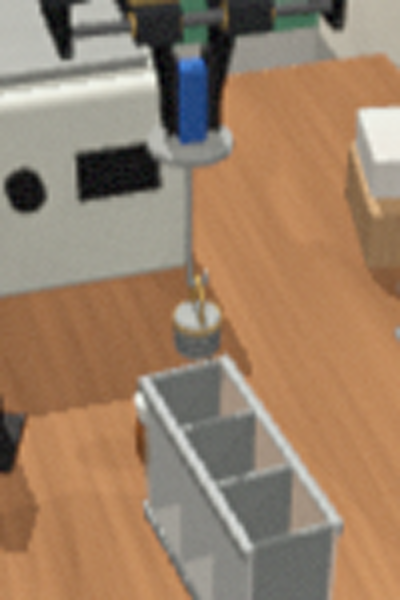

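The basket hangs upright on the hook (scene crop 168,430), fully clear of the rack mouth. I'll carry it smoothly to the mat.

```bash
python3 -m inch '[{"translation":[0,-0.28,0.96],"spin":0},{"translation":[0,-0.41,1.44],"spin":0},{"translation":[0,-0.55,1.92],"spin":0},{"translation":[0,-0.69,2.4],"spin":0},{"translation":[0,-0.83,2.9],"spin":0},{"translation":[0,-0.83,2.9],"spin":0},{"translation":[0,-0.83,2.9],"spin":0},{"translation":[0,-0.83,2.9],"spin":0},{"translation":[0,-0.83,2.9],"spin":0},{"translation":[0,-0.69,2.4],"spin":0},{"translation":[0,-0.55,1.92],"spin":0},{"translation":[0,-0.41,1.44],"spin":0},{"translation":[0,-0.28,0.96],"spin":0},{"translation":[0,-0.2,0.6],"spin":0},{"translation":[0,-0.1,0.3],"spin":0},{"translation":[0,0,0],"spin":0}]' ; python3 - <<'E'
from h import *
M=show(); hook(0,.1,bar=np.array([.507,-.086,.064]))
b,_=snap("scene","s11"); c,_=snap("side","d11"); crop(b,160,100,280,240,4,"s11c"); crop(c,200,140,320,280,4,"d11c")
E
```

```text
time: 16.02
ee_pos: [0.4925, -0.0953, 0.3739]
eef_rot: [-0.507, -0.488, 0.518, -0.487]
ft_force: [-0.5, 0.3, -1.1]
width: 0.0179
t 16.02 pos [ 0.4925 -0.0953  0.3739] y [ 0.9987 -0.0495 -0.0126] z [-0.0494 -0.9987  0.01  ] yaw_z -92.83136600049139 w 0.017882761628220722 F [-0.4753  0.3432 -1.1237] j7 0.021192280262825262
hook [ 0.4981 -0.0989  0.238 ] err world mm [   8.8849   12.9101 -137.9792] tool cm [13.7725  0.9972 -1.4709]
```

View pics/s11c.png

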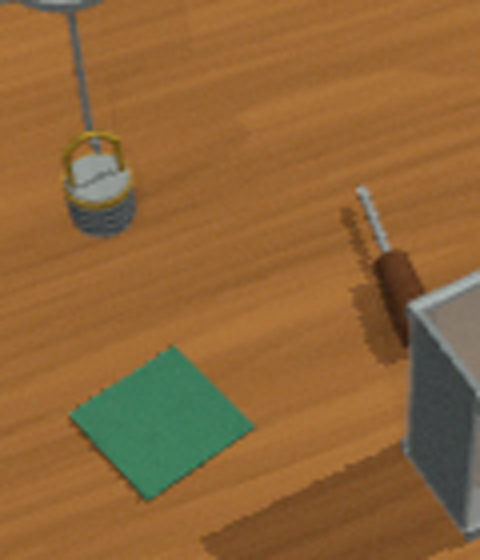

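View pics/d11c.png

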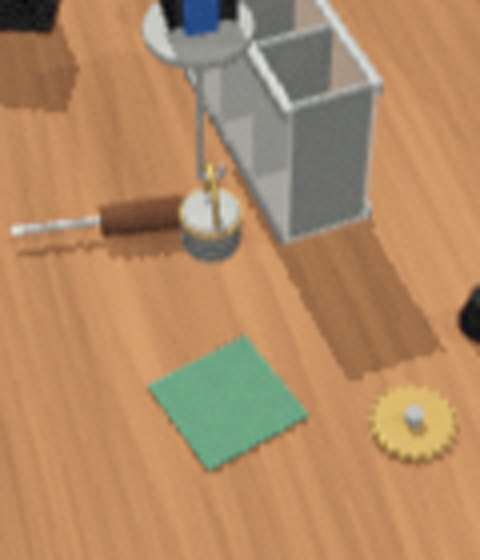

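The carry overshot by about 9 mm in x and 13 mm in y; the basket hangs upright. I'll correct while lowering to about 15 mm above the mat.

```bash
python3 -m inch '[{"translation":[0.5,0.12,-0.2],"spin":0},{"translation":[1,0.16,-0.25],"spin":0},{"translation":[1.3,0.16,-0.25],"spin":0},{"translation":[1.3,0.16,-0.25],"spin":0},{"translation":[1.3,0.14,-0.2],"spin":0},{"translation":[1.3,0.1,-0.15],"spin":0},{"translation":[1.3,0.06,-0.1],"spin":0},{"translation":[1.3,0.02,-0.01],"spin":0},{"translation":[1.3,0.02,-0.01],"spin":0},{"translation":[1.3,0.02,-0.01],"spin":0},{"translation":[1.2,0.01,-0.01],"spin":0},{"translation":[1,0.01,-0.01],"spin":0},{"translation":[0.6,0,0],"spin":0},{"translation":[0.4,0,0],"spin":0},{"translation":[0,0,0],"spin":0}]' ; python3 - <<'E'
from h import *
M=show(); hook(0,.06,bar=np.array([.507,-.086,.064]))
b,_=snap("scene","s12"); c,_=snap("side","d12"); crop(b,160,130,260,250,5,"s12c"); crop(c,210,170,310,290,5,"d12c")
E
```

```text
time: 18.0
ee_pos: [0.5014, -0.0805, 0.2108]
eef_rot: [-0.506, -0.489, 0.518, -0.487]
ft_force: [1.1, -0.0, -1.4]
width: 0.0181
t 18.0 pos [ 0.5014 -0.0805  0.2108] y [ 0.9988 -0.0476 -0.0142] z [-0.0475 -0.9988  0.0091] yaw_z -92.72337957534688 w 0.018088801161155296 F [ 1.0703 -0.0261 -1.4409] j7 -0.05162827739740685
hook [ 0.5068 -0.084   0.0749] err world mm [  0.222   -1.9669 -14.8693] tool cm [1.4881 0.0526 0.1818]
```

View pics/s12c.png

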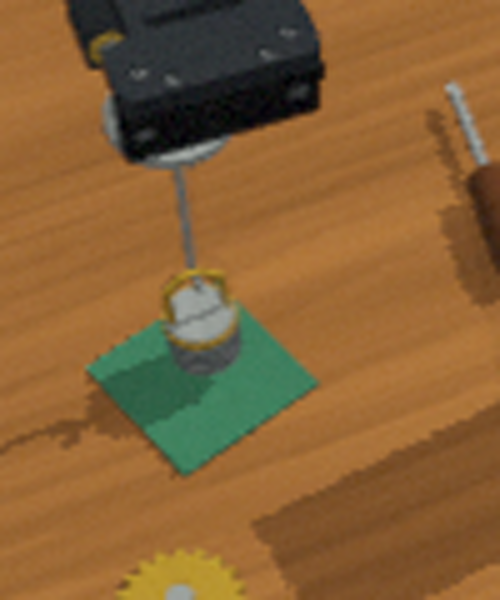

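View pics/d12c.png

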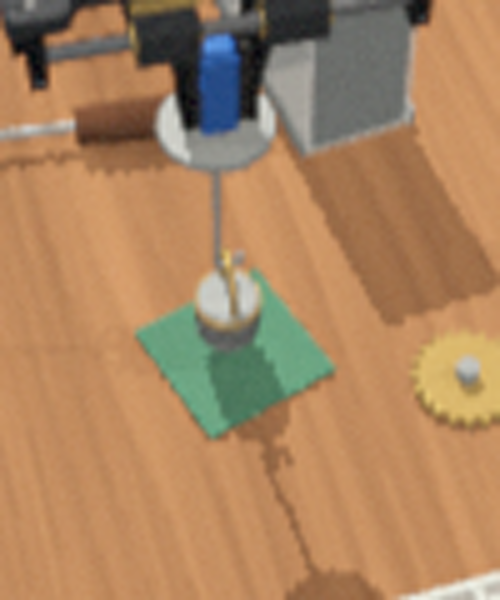

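```bash
python3 -m inch '[{"translation":[0.35,0.02,0.07],"spin":0},{"translation":[0.35,0.01,0.06],"spin":0},{"translation":[0.2,0,0],"spin":0},{"translation":[0.15,0,0],"spin":0},{"translation":[0.15,0,0],"spin":0},{"translation":[0.15,0,0],"spin":0},{"translation":[0.15,0,0],"spin":0},{"translation":[0.15,0,0],"spin":0},{"translation":[0.15,0,0],"spin":0},{"translation":[0.2,0,0],"spin":0},{"translation":[0.2,0,0],"spin":0},{"translation":[0.2,0,0],"spin":0},{"translation":[0.2,0,0],"spin":0},{"translation":[0,0,0],"spin":0}]' ; python3 - <<'E'
from h import *
M=show(); hook(0,.05,bar=np.array([.507,-.086,.064]))
b,_=snap("scene","s13"); c,_=snap("side","d13"); crop(b,170,160,240,240,7,"s13c"); crop(c,220,200,290,280,7,"d13c")
E
```

```text
time: 19.85
ee_pos: [0.5019, -0.0823, 0.1841]
eef_rot: [-0.506, -0.489, 0.517, -0.487]
ft_force: [-0.1, -0.4, -0.8]
width: 0.0176
t 19.85 pos [ 0.5019 -0.0823  0.1841] y [ 0.9988 -0.0477 -0.0122] z [-0.0476 -0.9988  0.0096] yaw_z -92.72972389299218 w 0.017632125809332374 F [-0.0786 -0.42   -0.822 ] j7 -0.06150206588140482
hook [ 0.5076 -0.0858  0.0482] err world mm [-0.6048 -0.1583  1.81  ] tool cm [-0.1801 -0.0619  0.0204]
```

View pics/s13c.png

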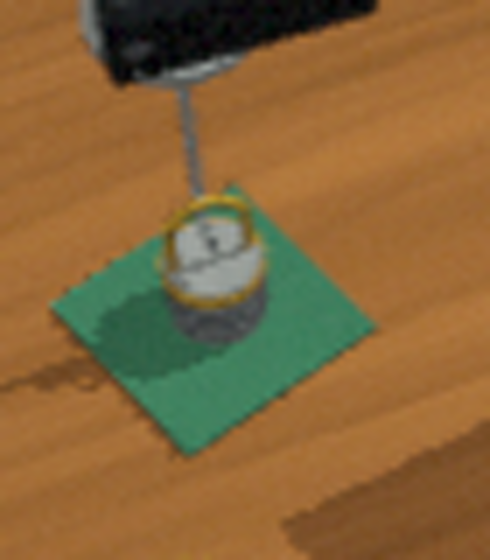

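View pics/d13c.png

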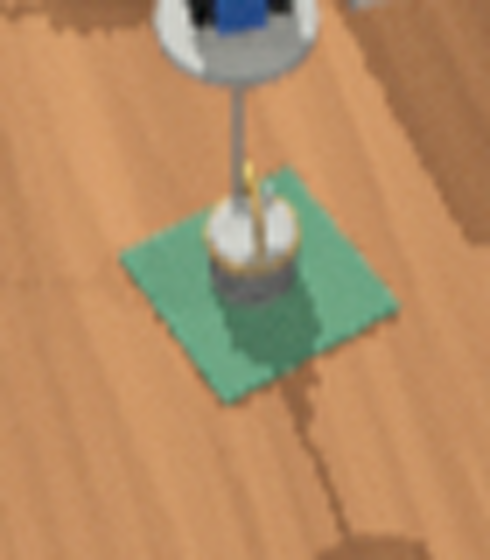

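The basket stands upright on the mat with the hook foot hanging free below the bar (foot 0.048; the bar underside should be 0.062). I'll back out along the hook axis.

```bash
python3 -m inch '[{"translation":[0,-0.3,0],"spin":0},{"translation":[0,-0.4,0],"spin":0},{"translation":[0,-0.4,0],"spin":0},{"translation":[0,-0.4,0],"spin":0},{"translation":[0,-0.4,0],"spin":0},{"translation":[0,-0.4,0],"spin":0},{"translation":[0,-0.4,0],"spin":0},{"translation":[0,0,0],"spin":0}]' ; python3 - <<'E'
from h import *
M=show(); hook(0,.05,bar=np.array([.507,-.086,.064]))
b,_=snap("scene","s14"); c,_=snap("side","d14"); crop(b,170,160,240,240,7,"s14c"); crop(c,220,200,290,280,7,"d14c")
E
```

```text
time: 20.95
ee_pos: [0.473, -0.0809, 0.185]
eef_rot: [-0.506, -0.488, 0.517, -0.487]
ft_force: [-0.2, 0.0, -1.0]
width: 0.0176
t 20.95 pos [ 0.473  -0.0809  0.185 ] y [ 0.9988 -0.0477 -0.0115] z [-0.0476 -0.9988  0.01  ] yaw_z -92.72874929181573 w 0.017602469940379145 F [-0.2093  0.036  -0.9514] j7 -0.02856977775314218
hook [ 0.4787 -0.0845  0.049 ] err world mm [28.2716 -1.4834  0.9524] tool cm [-0.1277  2.8297  0.0145]
```

View pics/s14c.png

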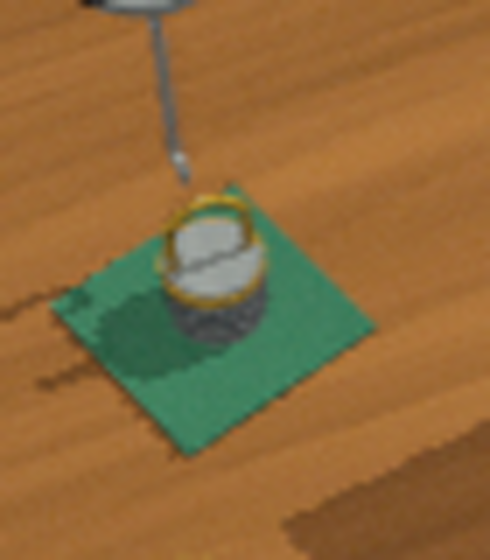

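View pics/d14c.png

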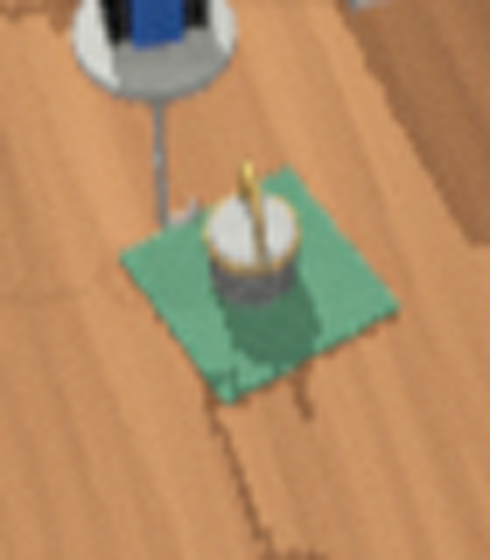

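The basket did not shift, and the hook is fully clear at scene crop (180,165). I'll take the picker back, lifting first and then crossing to the stand.

```bash
python3 -m inch '[{"translation":[-2,0,0],"spin":0},{"translation":[-3.5,0,0],"spin":0},{"translation":[-3.5,0,0],"spin":0},{"translation":[-3,-0.2,-2],"spin":0},{"translation":[-0.5,-0.5,-4],"spin":0},{"translation":[0,-0.65,-5.2],"spin":0},{"translation":[0,-0.65,-5.2],"spin":0},{"translation":[0,-0.65,-5.2],"spin":0},{"translation":[0,-0.65,-5.2],"spin":0},{"translation":[0,-0.65,-5.2],"spin":0},{"translation":[0,-0.65,-5.2],"spin":0},{"translation":[0,-0.5,-4],"spin":0},{"translation":[0,0,-2],"spin":0},{"translation":[0,0,0],"spin":8.2},{"translation":[0,0,0],"spin":8.2},{"translation":[0,0,0],"spin":8},{"translation":[0,0,0],"spin":0}]' ; python3 - <<'E'
from h import *
M=show(); print(rel([.4403,.3677,.30]),np.degrees(np.arctan2(M[1,1],M[0,1])))
E
```

```text
time: 23.18
ee_pos: [0.4455, 0.3687, 0.31]
eef_rot: [-0.601, -0.365, 0.611, -0.363]
ft_force: [-1.0, 0.5, -1.4]
width: 0.0181
t 23.18 pos [0.4455 0.3687 0.31  ] y [ 0.8828 -0.4696 -0.0093] z [-0.4695 -0.8829  0.0101] yaw_z -118.00442814719962 w 0.018097303018654524 F [-0.9854  0.5061 -1.3902] j7 -1.428467641415298
[ 1.0065 -0.3999  0.3256] -28.009853298375468
```

```bash
python3 -m inch '[{"translation":[0.5,-0.4,0.33],"spin":-0.9},{"translation":[0,0,0],"spin":0},{"translation":[0,0,0],"spin":0}]' ; python3 - <<'E'
from h import *
M=show(); print(rel([.4403,.3677,.1509]),np.degrees(np.arctan2(M[1,1],M[0,1])))
b,_=snap("scene","s15"); c,_=snap("side","d15"); crop(b,320,20,400,140,5,"s15c"); crop(c,160,50,240,170,5,"d15c")
E
```

```text
time: 23.55
ee_pos: [0.44, 0.3675, 0.3045]
eef_rot: [-0.597, -0.372, 0.607, -0.37]
ft_force: [0.4, -0.8, -1.2]
width: 0.0181
t 23.55 pos [0.44   0.3675 0.3045] y [ 0.8934 -0.4492 -0.0099] z [-0.4492 -0.8934  0.0102] yaw_z -116.69087293275817 w 0.018133210113271864 F [ 0.3716 -0.7843 -1.2276] j7 -1.4081690348325564
[15.3548  0.1677 -0.1926] -26.696648097309364
```

View pics/s15c.png

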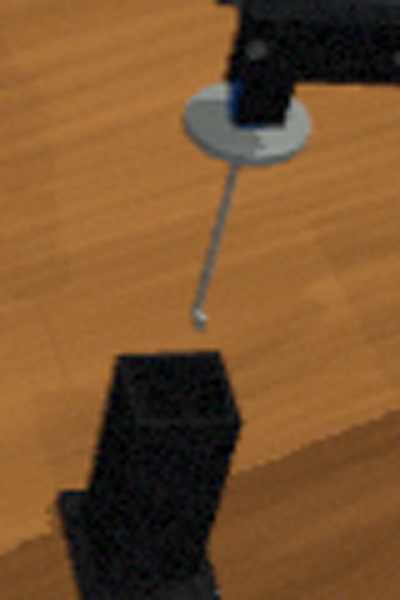

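View pics/d15c.png

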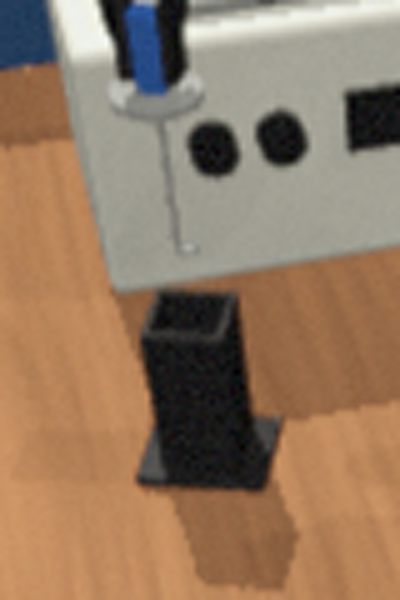

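The hook hangs over the pot opening as it did after extraction, and the pose matches to 0.3 mm. Descending.

```bash
python3 -m inch '[{"translation":[1.5,0.02,-0.02],"spin":0},{"translation":[2,0.02,-0.02],"spin":0},{"translation":[2,0.02,-0.02],"spin":0},{"translation":[2,0.02,-0.02],"spin":0},{"translation":[2,0.02,-0.02],"spin":0},{"translation":[2,0.02,-0.02],"spin":0},{"translation":[1.5,0.02,-0.02],"spin":0},{"translation":[0.8,0,0],"spin":0},{"translation":[0,0,0],"spin":0}]' ; python3 - <<'E'
from h import *
M=show(); print(rel([.4403,.3677,.1509]),np.degrees(np.arctan2(M[1,1],M[0,1])))
E
```

```text
time: 24.78
ee_pos: [0.4389, 0.3659, 0.1555]
eef_rot: [-0.596, -0.372, 0.608, -0.37]
ft_force: [0.3, 0.1, -0.4]
width: 0.0182
t 24.77 pos [0.4389 0.3659 0.1555] y [ 0.8936 -0.4487 -0.012 ] z [-0.4485 -0.8937  0.0133] yaw_z -116.65177981919491 w 0.018206926216837144 F [ 0.3318  0.0965 -0.4233] j7 -1.4682048810508188
[ 0.4573  0.0478 -0.2268] -26.660889208583935
```

```bash
python3 -m inch '[{"translation":[0.1,0.05,-0.22],"spin":0},{"translation":[0.15,0,0],"spin":0},{"translation":[0.15,0,0],"spin":0},{"translation":[0.1,0,0],"spin":0},{"translation":[0,0,0],"spin":0}]' ; python3 - <<'E'
from h import *
M=show(); print(rel([.4403,.3677,.1509]),np.degrees(np.arctan2(M[1,1],M[0,1])))
E
```

```text
time: 25.4
ee_pos: [0.4412, 0.3686, 0.1519]
eef_rot: [-0.597, -0.372, 0.607, -0.37]
ft_force: [-0.2, 0.8, -1.4]
width: 0.0177
t 25.4 pos [0.4412 0.3686 0.1519] y [ 0.8936 -0.4488 -0.0106] z [-0.4487 -0.8936  0.0106] yaw_z -116.65884112198648 w 0.01772189951550338 F [-0.2031  0.7844 -1.4478] j7 -1.4732996724590424
[ 0.1064 -0.0358  0.1149] -26.66527641362576
```

```bash
python3 -m inch '[{"translation":[0.12,-0.03,0.08],"spin":0},{"translation":[0.06,0,0],"spin":0},{"translation":[0,0,0],"spin":0}]' ; python3 - <<'E'
from h import *
M=show(); print(rel([.4403,.3677,.1509]))
E
```

```text
time: 25.78
ee_pos: [0.4407, 0.3682, 0.151]
eef_rot: [-0.597, -0.372, 0.607, -0.37]
ft_force: [-0.4, 0.6, -1.1]
width: 0.0179
t 25.77 pos [0.4407 0.3682 0.151 ] y [ 0.8936 -0.4488 -0.0098] z [-0.4487 -0.8936  0.0098] yaw_z -116.66051496963598 w 0.01791135290793652 F [-0.4264  0.6397 -1.1093] j7 -1.4738279951017266
[ 0.0148 -0.0121  0.0586]
```

```bash
python3 -m inch '[{"translation":[0.1,0,0.03],"spin":0},{"translation":[0.06,0,0],"spin":0},{"translation":[0,0,0],"spin":0}]' ; python3 - <<'E'
from h import *
show()
E
```

```text
time: 26.15
ee_pos: [0.4406, 0.3682, 0.151]
eef_rot: [-0.597, -0.372, 0.606, -0.37]
ft_force: [0.1, -1.1, -1.7]
width: 0.0181
t 26.15 pos [0.4406 0.3682 0.151 ] y [ 0.8936 -0.4488 -0.0087] z [-0.4487 -0.8936  0.0091] yaw_z -116.66405258870658 w 0.018102194438155816 F [ 0.1028 -1.0953 -1.704 ] j7 -1.4744804556895632
```

The height has stopped at 0.151, the original parked height, so it is resting. Releasing.

```bash
python3 -m inch '[{"translation":[0,0,0],"spin":0},{"translation":[0,0,0],"spin":0},{"translation":[0,0,0],"spin":0},{"translation":[0,0,0],"spin":0},{"translation":[0,0,0],"spin":0}]' 0 ; python3 - <<'E'
from h import *
show(); snap("wrist","w16")
E
```

```text
time: 26.78
ee_pos: [0.4406, 0.3682, 0.1504]
eef_rot: [-0.597, -0.372, 0.606, -0.37]
ft_force: [-0.6, -0.2, 0.9]
width: 0.0601
t 26.77 pos [0.4406 0.3682 0.1504] y [ 0.8936 -0.4488 -0.0091] z [-0.4487 -0.8936  0.0091] yaw_z -116.66034482536895 w 0.06006094178672026 F [-0.5678 -0.1624  0.8505] j7 -1.474430701841325
```

View pics/w16.png

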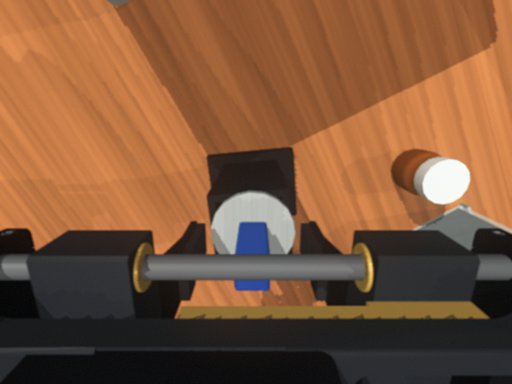

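The fingers are off the handle and the collar sits on the rim at (253,230). I'll raise up and go look down at the basket on the mat, turning the jaws toward the tray's y axis on the way.

```bash
python3 -m inch '[{"translation":[-2,0,0],"spin":0},{"translation":[-3,0,0],"spin":0},{"translation":[-3,0,0],"spin":0},{"translation":[-1,1,2],"spin":0},{"translation":[0,2.4,5],"spin":0},{"translation":[0,2.5,5.2],"spin":0},{"translation":[0,2.5,5.2],"spin":0},{"translation":[0,2.5,5.2],"spin":0},{"translation":[0,2.5,5.2],"spin":0},{"translation":[0,2.4,5],"spin":0},{"translation":[0,2,4],"spin":0},{"translation":[0,1,2],"spin":0},{"translation":[0,0,0],"spin":10.5},{"translation":[0,0,0],"spin":10.5},{"translation":[0,0,0],"spin":10.5},{"translation":[0,0,0],"spin":10.5},{"translation":[0,0,0],"spin":10.5},{"translation":[0,0,0],"spin":10.5},{"translation":[0,0,0],"spin":0}]' 0 ; python3 - <<'E'
from h import *
M=show(); print(rel([.431,-.086,.22]))
E
```

```text
time: 29.2
ee_pos: [0.4394, -0.0688, 0.2707]
eef_rot: [0.712, -0.004, -0.702, -0.003]
ft_force: [-0.4, 0.2, 0.2]
width: 0.0868
t 29.2 pos [ 0.4394 -0.0688  0.2707] y [-0.0098 -0.9999  0.0026] z [-0.9998  0.0098 -0.0153] yaw_z 179.438973827855 w 0.08677907440641384 F [-0.4478  0.2437  0.2494] j7 -1.4805803034708258
[5.0615 1.7191 0.9036]
```

```bash
python3 -m inch '[{"translation":[1.5,0.9,0.4],"spin":0},{"translation":[1.5,0.8,0.4],"spin":0},{"translation":[1,0,0],"spin":0},{"translation":[0,0,0],"spin":0},{"translation":[0,0,0],"spin":0}]' 0 ; python3 - <<'E'
from h import *
im,st=snap("wrist","w17"); M=show(st); show(); crop(im,100,0,400,300,2,"w17c"); np.save("st17.npy",np.r_[st["ee_pos"],st["eef_rot"]])
im,_=snap("scene","s17"); im2,_=snap("side","d17"); crop(im,320,50,400,150,5,"s17c")
E
```

```text
time: 29.82
ee_pos: [0.4309, -0.0869, 0.2279]
eef_rot: [0.712, -0.001, -0.702, 0.001]
ft_force: [-0.6, -0.3, 0.3]
width: 0.0867
t 29.82 pos [ 0.4309 -0.0869  0.2279] y [-0.0001 -1.      0.0026] z [-0.9999  0.0001 -0.0148] yaw_z 179.99644228880055 w 0.0867121895194857 F [-0.6443 -0.3029  0.2776] j7 -1.4368279051058244
t 29.88 pos [ 0.4309 -0.0869  0.2279] y [-0.0001 -1.      0.0026] z [-0.9999  0.     -0.0148] yaw_z 179.99744102733882 w 0.08701170348159619 F [ 0.2085 -0.9079  0.0021] j7 -1.4368830755154156
```

View pics/w17c.png

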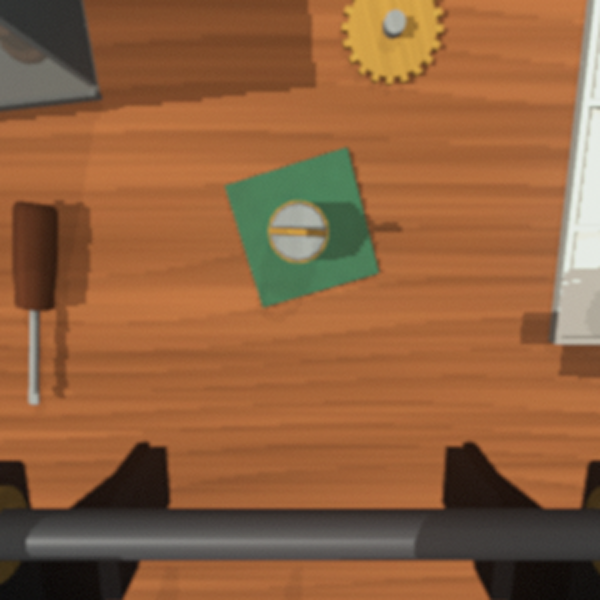

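View pics/d17.png

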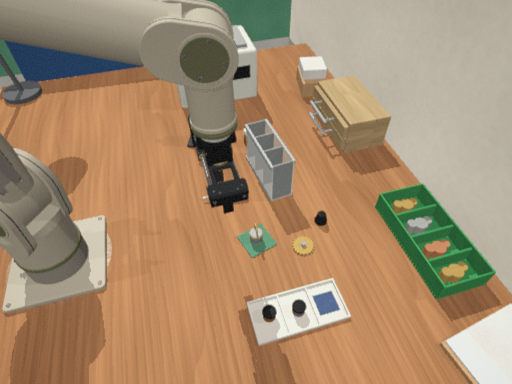

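View pics/s17c.png

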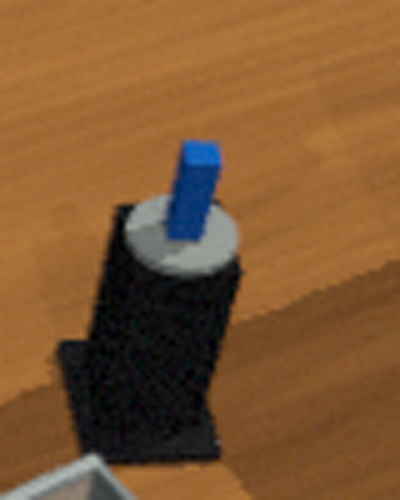

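The picker is parked upright with its collar on the rim (scene crop 182,235). The wrist view shows the basket upright on the mat, rim centred at crop (298,232), with the bail seen edge-on. I'll measure it.

```bash
python3 - <<'E'
from h import *
a=np.load("st17.npy"); st=dict(ee_pos=a[:3],eef_rot=a[3:])
im=cv2.imread("pics/w17.png"); big=cv2.resize(im[90:145,220:280],None,fx=8,fy=8,interpolation=cv2.INTER_CUBIC); cv2.imwrite("pics/w17d.png",big)
g=cv2.cvtColor(big,cv2.COLOR_BGR2HSV)
m=cv2.inRange(g,(0,0,100),(30,255,255)); m[(g[...,0]>40)&(g[...,1]>60)]=0
cs=[c for c in cv2.findContours(m,0,1)[0] if cv2.contourArea(c)>3000]
for c in cs:
    c=cv2.convexHull(c); (x,y),rr=cv2.minEnclosingCircle(c); u,v=220+(x+.5)/8-.5,90+(y+.5)/8-.5
    print("px",u,v,"r",rr/8, plane("wrist",u,v,.034,st),"e",cv2.fitEllipse(c))
p=plane("wrist",249,116,.034,st); print(p)
print("diam mm at 34:",np.linalg.norm(plane("wrist",234,116,.034,st)-plane("wrist",264,116,.034,st))*1e3)
E
```

```text
px 270.625 141.75 r 9.213199615478516 [ 0.4758 -0.1098  0.034 ] e ((-58.52056884765625, 511.8070068359375), (45.23800277709961, 791.4847412109375), 0.0)
px 223.9375 131.1875 r 13.953619003295898 [ 0.4883 -0.0539  0.034 ] e ((137.625, 1007.040771484375), (100.47174835205078, 1591.42138671875), 169.7305908203125)
px 248.83904266357422 115.39404106140137 r 15.746201515197754 [ 0.5064 -0.0837  0.034 ] e ((233.92578125, 206.8040313720703), (244.55215454101562, 250.9335479736328), 179.794189453125)
[ 0.5057 -0.0839  0.034 ]
diam mm at 34: 35.2944145982233
```

View pics/w17d.png

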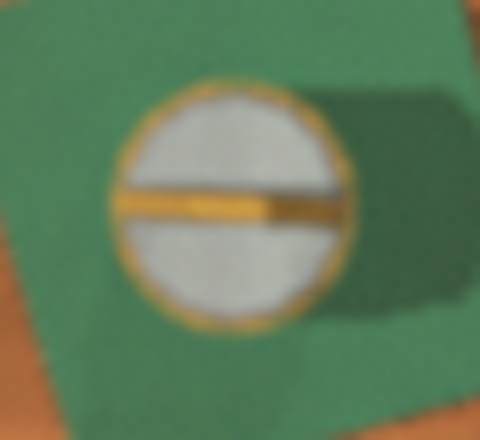

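The basket rim centre is (0.506, -0.084), and the camera read about 1.4 mm high in tool y when it saw the hook, so I aim at (0.506, -0.0825). Moving over it.

```bash
python3 - <<'E'
from h import *
print(rel([.506,-.0825,.115]))
E
python3 -m inch '[{"translation":[1.5,-0.2,-2],"spin":0},{"translation":[3,-0.2,-2.8],"spin":0},{"translation":[3,0,-2.3],"spin":0},{"translation":[2.5,0,-0.4],"spin":0},{"translation":[1,0,0],"spin":0},{"translation":[0,0,0],"spin":0},{"translation":[0,0,0],"spin":0}]' 0; python3 - <<'E'
from h import *
M=show(); print(rel([.506,-.0825,.026]))
E
```

```text
[11.4244 -0.4763 -7.3275]
time: 30.85
ee_pos: [0.5129, -0.0836, 0.1203]
eef_rot: [0.715, -0.002, -0.699, 0.001]
ft_force: [-0.5, -0.1, -0.4]
width: 0.0871
t 30.85 pos [ 0.5129 -0.0836  0.1203] y [-0.0008 -1.      0.0047] z [-0.9998  0.0007 -0.0222] yaw_z 179.96212626518607 w 0.08711369731786785 F [-0.5086 -0.1248 -0.3682] j7 -1.6206574063901371
[ 9.4086 -0.1575  0.8986]
```

```bash
python3 -m inch '[{"translation":[0.5,-0.12,0.7],"spin":0},{"translation":[1.5,0,0.02],"spin":0},{"translation":[0,0,0],"spin":0}]' 0; python3 - <<'E'
from h import *
M=show(); print(rel([.506,-.0825,.026]))
snap("wrist","w18")
E
```

```text
time: 31.22
ee_pos: [0.5059, -0.083, 0.1003]
eef_rot: [0.716, -0.003, -0.698, 0.002]
ft_force: [0.5, -0.1, 0.0]
width: 0.087
t 31.23 pos [ 0.5059 -0.083   0.1003] y [-0.0014 -1.      0.0062] z [-0.9997  0.0012 -0.0246] yaw_z 179.93042416003783 w 0.08696987538169322 F [ 0.5453 -0.0769  0.0143] j7 -1.6316384192447588
[ 7.4324 -0.0934  0.1737]
```

View pics/w18.png

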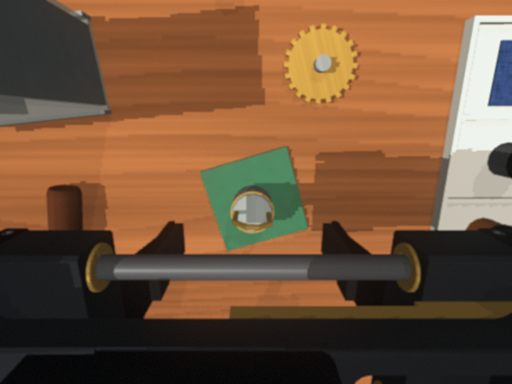

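The basket (252,212) is centred between the fingers (183 to 323). Descending around it.

```bash
python3 -m inch '[{"translation":[1.5,-0.05,0.03],"spin":0},{"translation":[1.8,-0.02,0.04],"spin":0},{"translation":[1.8,0,0.04],"spin":0},{"translation":[1.2,0,0.03],"spin":0},{"translation":[0.6,0,0.02],"spin":0},{"translation":[0,0,0],"spin":0}]' 0; python3 - <<'E'
from h import *
M=show(); print(rel([.506,-.0825,.026]))
E
```

```text
time: 32.02
ee_pos: [0.5061, -0.0824, 0.0261]
eef_rot: [0.715, -0.002, -0.699, 0.002]
ft_force: [-0.3, -0.4, 0.5]
width: 0.0873
t 32.02 pos [ 0.5061 -0.0824  0.0261] y [-0.001  -1.      0.0054] z [-0.9997  0.0009 -0.0239] yaw_z 179.94890853302454 w 0.08725252870117384 F [-0.3455 -0.3567  0.4847] j7 -1.699059814977785
[0.0106 0.0126 0.0102]
```

```bash
python3 -m inch '[{"translation":[0,0,0],"spin":0},{"translation":[0,0,0],"spin":0},{"translation":[0,0,0],"spin":0},{"translation":[0,0,0],"spin":0},{"translation":[0,0,0],"spin":0},{"translation":[0,0,0],"spin":0},{"translation":[0,0,0],"spin":0},{"translation":[0,0,0],"spin":0}]' 0.75 15; python3 - <<'E'
from h import *
show()
E
```

```text
time: 33.02
ee_pos: [0.5073, -0.0827, 0.0278]
eef_rot: [0.716, -0.003, -0.698, 0.002]
ft_force: [0.3, -0.3, -0.2]
width: 0.0334
t 33.02 pos [ 0.5073 -0.0827  0.0278] y [-0.0013 -1.      0.0063] z [-0.9996  0.0011 -0.0267] yaw_z 179.93689982407614 w 0.03335369966230387 F [ 0.3351 -0.3383 -0.2194] j7 -1.6988236216151074
```

The basket is gripped at width 33.4 mm. I'll lift it and carry it toward the pad at about (0.6136, -0.3036).

```bash
python3 -m inch '[{"translation":[-0.3,0,0],"spin":0},{"translation":[-1,0,-0.02],"spin":0},{"translation":[-1.5,0,-0.04],"spin":0},{"translation":[-1.8,0,-0.04],"spin":0},{"translation":[-1.8,0,-0.04],"spin":0},{"translation":[-1.2,0,0],"spin":0},{"translation":[0,0.5,-0.2],"spin":0},{"translation":[0,1.5,-0.7],"spin":0},{"translation":[0,2.5,-1.2],"spin":0},{"translation":[0,3,-1.5],"spin":0},{"translation":[0,3,-1.5],"spin":0},{"translation":[0,3,-1.5],"spin":0},{"translation":[0,2.5,-1.2],"spin":0},{"translation":[0,1.5,-0.7],"spin":0},{"translation":[0,0.8,-0.3],"spin":0},{"translation":[0,0,0],"spin":0}]' ; python3 - <<'E'
from h import *
M=show(); print(rel([.6136,-.3036,.10]))
im,st=snap("wrist","w19"); np.save("st19.npy",np.r_[st["ee_pos"],st["eef_rot"]])
b,_=snap("scene","s19"); c,_=snap("side","d19"); crop(b,60,180,200,310,4,"s19c"); crop(c,240,220,360,350,4,"d19c")
E
```

```text
time: 35.02
ee_pos: [0.595, -0.2814, 0.1064]
eef_rot: [0.714, -0.005, -0.7, 0.0]
ft_force: [-1.0, 0.6, -0.2]
width: 0.0331
t 35.02 pos [ 0.595  -0.2814  0.1064] y [-0.0065 -1.      0.0069] z [-0.9998  0.0063 -0.0191] yaw_z 179.63681290523758 w 0.033112541888790176 F [-0.9574  0.5595 -0.2314] j7 -1.3693276608853862
[ 0.6886  2.2021 -1.8591]
```

View pics/w19.png

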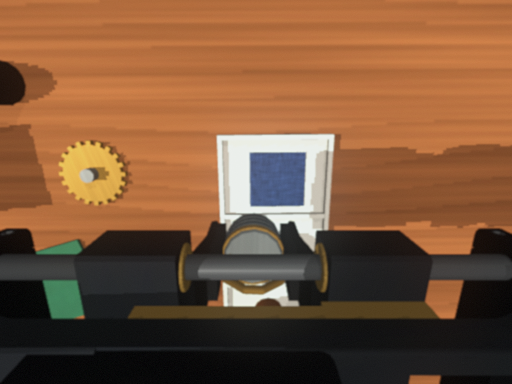

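View pics/s19c.png

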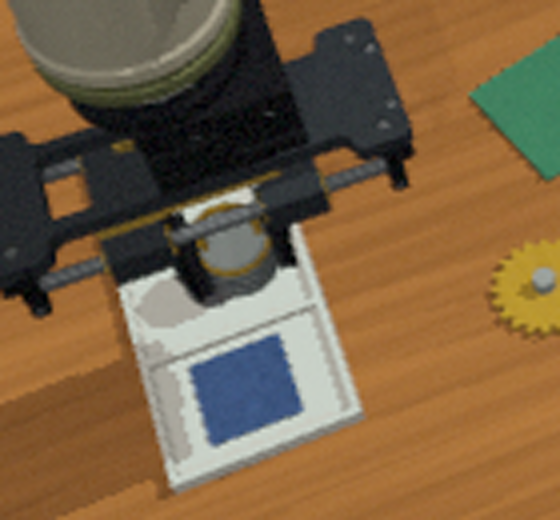

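View pics/d19c.png

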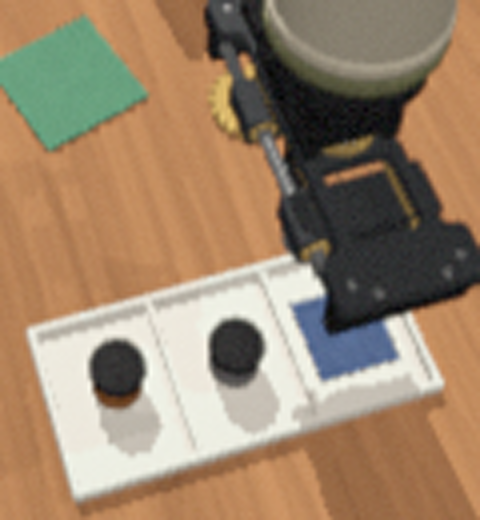

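The basket is held upright (wrist 252,250). The pad is visible at wrist (277,179), with the free bay around it. I'll measure the pad in the wrist view.

```bash
python3 - <<'E'
from h import *
a=np.load("st19.npy"); st=dict(ee_pos=a[:3],eef_rot=a[3:]); im=cv2.imread("pics/w19.png")
m=cv2.inRange(cv2.cvtColor(im,cv2.COLOR_BGR2HSV),(100,80,30),(130,255,255)); m[:, :230]=0; m[:,320:]=0;m[215:]=0
c=max(cv2.findContours(m,0,1)[0],key=cv2.contourArea)
P=np.array([plane("wrist",*p.astype(float),.006,st)[:2] for p in c[:,0]],np.float32)*1000
print(cv2.minAreaRect(P))
for p in [(218,136),(333,134)]: print(plane("wrist",*p,.010,st))
E
```

```text
((614.36328125, -305.25), (47.59206771850586, 48.20764923095703), 89.51595306396484)
[ 0.6539 -0.2536  0.01  ]
[ 0.6548 -0.3521  0.01  ]
```

The wrist reading of the pad, corrected, gives (0.614, -0.304), in agreement with the fixed cameras. I'll move over it, then lower.

```bash
python3 -m inch '[{"translation":[0,0.5,-0.5],"spin":0},{"translation":[0.3,1,-0.8],"spin":0},{"translation":[0.5,0.6,-0.5],"spin":0},{"translation":[0,0.1,0],"spin":0},{"translation":[0,0,0],"spin":0},{"translation":[0,0,0],"spin":0}]' ; python3 - <<'E'
from h import *
M=show(); print(rel([.6145,-.304,.035]))
E
```

```text
time: 35.92
ee_pos: [0.6148, -0.3023, 0.0992]
eef_rot: [0.714, -0.003, -0.7, 0.001]
ft_force: [0.3, -0.3, -1.6]
width: 0.0333
t 35.92 pos [ 0.6148 -0.3023  0.0992] y [-0.0028 -1.      0.0068] z [-0.9998  0.0027 -0.0199] yaw_z 179.8445351014538 w 0.03332539915288305 F [ 0.3346 -0.2984 -1.5751] j7 -1.349746867015379
[6.419  0.1297 0.1617]
```

```bash
python3 -m inch '[{"translation":[1,0.12,0.02],"spin":0},{"translation":[1.5,0.02,0.04],"spin":0},{"translation":[1.5,0,0.03],"spin":0},{"translation":[1,0,0.03],"spin":0},{"translation":[0.6,0,0.02],"spin":0},{"translation":[0.3,0,0.01],"spin":0},{"translation":[0,0,0],"spin":0}]' ; python3 - <<'E'
from h import *
M=show(); print(rel([.6145,-.304,.030]))
b,_=snap("scene","s20"); c,_=snap("side","d20"); crop(b,70,200,170,310,5,"s20c"); crop(c,270,230,370,340,5,"d20c")
E
```

```text
time: 36.8
ee_pos: [0.6138, -0.3036, 0.0351]
eef_rot: [0.714, -0.003, -0.701, 0.001]
ft_force: [0.2, 0.4, -0.7]
width: 0.0333
t 36.8 pos [ 0.6138 -0.3036  0.0351] y [-0.0024 -1.      0.0061] z [-0.9998  0.0023 -0.0186] yaw_z 179.86940004270377 w 0.03330978537981217 F [ 0.2484  0.4188 -0.7076] j7 -1.3671187172284862
[ 0.5107  0.0386 -0.0623]
```

View pics/s20c.png

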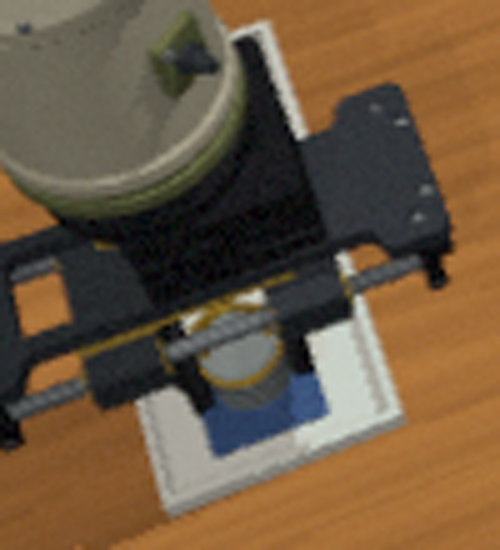

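View pics/d20c.png

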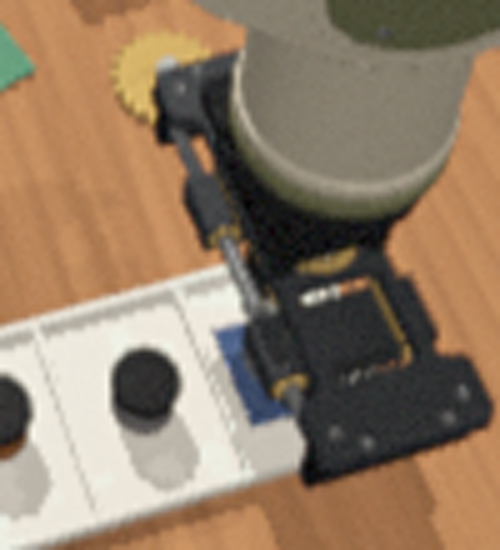

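The basket is centred over the pad, about 5 mm above it. Lowering gently while watching the force.

```bash
python3 -m inch '[{"translation":[0.15,0.02,-0.04],"spin":0},{"translation":[0.12,0,0],"spin":0},{"translation":[0.12,0,0],"spin":0},{"translation":[0,0,0],"spin":0}]' ; python3 - <<'E'
from h import *
M=show()
E
python3 -m inch '[{"translation":[0.12,0,0],"spin":0},{"translation":[0.1,0,0],"spin":0},{"translation":[0,0,0],"spin":0}]' ; python3 - <<'E'
from h import *
M=show()
E
```

```text
time: 37.4
ee_pos: [0.615, -0.3042, 0.0323]
eef_rot: [0.714, -0.003, -0.7, 0.002]
ft_force: [0.4, 0.0, 0.0]
width: 0.0336
t 37.4 pos [ 0.615  -0.3042  0.0323] y [-0.0026 -1.      0.0071] z [-0.9998  0.0024 -0.0204] yaw_z 179.8612783306053 w 0.03362337740346034 F [0.3904 0.0129 0.0318] j7 -1.3683427805640758
time: 37.78
ee_pos: [0.615, -0.3042, 0.03]
eef_rot: [0.714, -0.003, -0.7, 0.002]
ft_force: [0.4, -0.8, -1.5]
width: 0.0337
t 37.77 pos [ 0.615  -0.3042  0.03  ] y [-0.0025 -1.      0.0071] z [-0.9998  0.0024 -0.0204] yaw_z 179.8640122312731 w 0.033688290110900417 F [ 0.3754 -0.8388 -1.4834] j7 -1.3691117150185947
```

```bash
for i in 1; do python3 -m inch '[{"translation":[0.08,0,0],"spin":0},{"translation":[0,0,0],"spin":0}]' ; done; python3 - <<'E'
from h import *
im,st=snap("wrist","w21"); show(st); b,_=snap("scene","s21"); crop(b,85,240,150,300,8,"s21c"); print(r.read_state()["ft_force"])
E
```

```text
time: 38.02
ee_pos: [0.6152, -0.3042, 0.03]
eef_rot: [0.714, -0.003, -0.7, 0.002]
ft_force: [0.1, -0.4, -0.8]
width: 0.0331
t 38.02 pos [ 0.6152 -0.3042  0.03  ] y [-0.0026 -1.      0.0073] z [-0.9998  0.0024 -0.0207] yaw_z 179.8604925994777 w 0.03314700216196047 F [ 0.1237 -0.4111 -0.8007] j7 -1.3693653790554856
[-0.8051  0.2886  1.5314]
```

View pics/s21c.png

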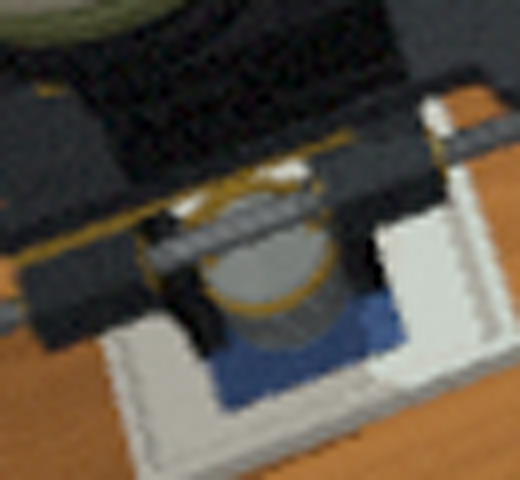

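```bash
python3 -m inch '[{"translation":[0.1,0,0],"spin":0},{"translation":[0.1,0,0],"spin":0},{"translation":[0,0,0],"spin":0}]'; python3 - <<'E'
from h import *
show()
F=[]
E
```

```text
time: 38.5
ee_pos: [0.6153, -0.3043, 0.03]
eef_rot: [0.714, -0.004, -0.7, 0.002]
ft_force: [0.3, -0.1, -1.7]
width: 0.0331
t 38.5 pos [ 0.6153 -0.3043  0.03  ] y [-0.0028 -1.      0.0079] z [-0.9998  0.0026 -0.0207] yaw_z 179.85101310841472 w 0.033068542362891265 F [ 0.2773 -0.1245 -1.7004] j7 -1.3699147110866339
```

The height has stopped at 0.0300 through 2.8 mm of further commanded lowering. That matches the expected seating height of 0.0298, so the basket is on the pad. Letting go.

```bash
python3 -m inch '[{"translation":[0,0,0],"spin":0},{"translation":[0,0,0],"spin":0},{"translation":[0,0,0],"spin":0},{"translation":[0,0,0],"spin":0},{"translation":[0,0,0],"spin":0}]' 0.35; python3 - <<'E'
from h import *
show()
im,st=snap("wrist","w22"); b,_=snap("scene","s22"); crop(b,85,240,150,300,8,"s22c")
E
```

```text
time: 39.12
ee_pos: [0.6153, -0.3043, 0.0294]
eef_rot: [0.714, -0.004, -0.7, 0.002]
ft_force: [-0.2, 0.2, -0.7]
width: 0.0562
t 39.12 pos [ 0.6153 -0.3043  0.0294] y [-0.0028 -1.      0.0077] z [-0.9998  0.0026 -0.0206] yaw_z 179.84836141258793 w 0.05622569341669186 F [-0.1961  0.1514 -0.7343] j7 -1.3699590369216872
```

View pics/s22c.png

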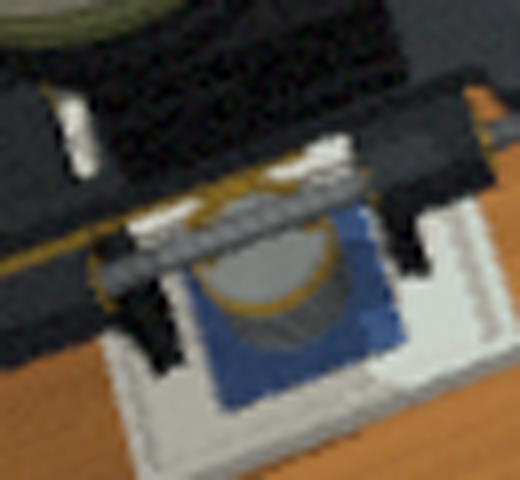

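View pics/w22.png

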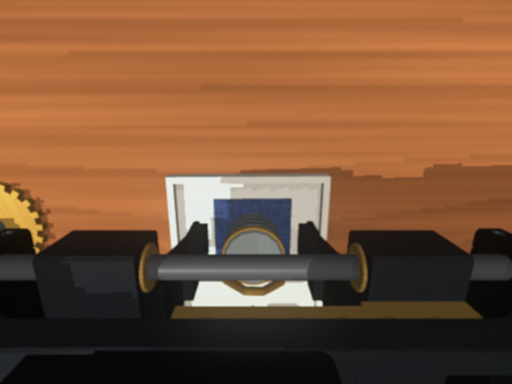

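The fingers are open to 56 mm and the basket stayed in place on the pad. Backing straight up.

```bash
python3 -m inch '[{"translation":[-0.8,0,0],"spin":0},{"translation":[-1.5,0,-0.03],"spin":0},{"translation":[-2,0,-0.04],"spin":0},{"translation":[-2.5,0,-0.05],"spin":0},{"translation":[-3,0,0],"spin":0},{"translation":[-3,0,0],"spin":0},{"translation":[-3,0,2],"spin":0},{"translation":[-2,0,3],"spin":0},{"translation":[0,0,3],"spin":0},{"translation":[0,0,0],"spin":0},{"translation":[0,0,0],"spin":0}]'; python3 - <<'E'
from h import *
show()
im,st=snap("wrist","w23"); np.save("st23.npy",np.r_[st["ee_pos"],st["eef_rot"]])
b,_=snap("scene","s23"); c,_=snap("side","d23"); crop(c,230,220,360,350,4,"d23c")
E
```

```text
time: 40.6
ee_pos: [0.5334, -0.302, 0.2273]
eef_rot: [0.719, -0.005, -0.695, 0.005]
ft_force: [0.1, -0.6, -0.3]
width: 0.0565
t 40.6 pos [ 0.5334 -0.302   0.2273] y [-0.0009 -0.9999  0.0146] z [-0.9994  0.0004 -0.0333] yaw_z 179.97519821490582 w 0.05654214337166708 F [ 0.0646 -0.6454 -0.2756] j7 -1.2400411986097617
```

View pics/w23.png

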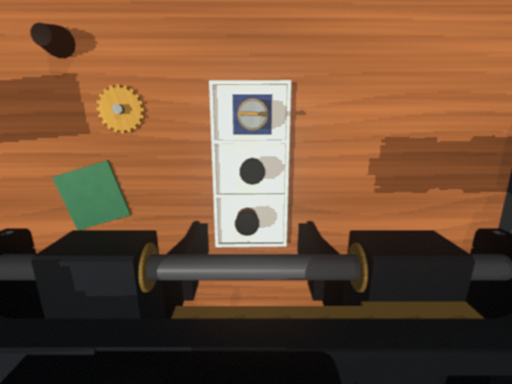

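View pics/s23.png

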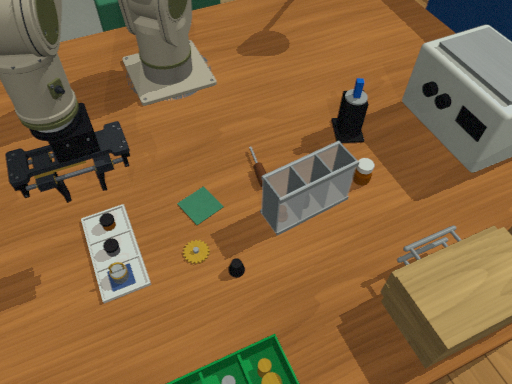

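View pics/d23c.png

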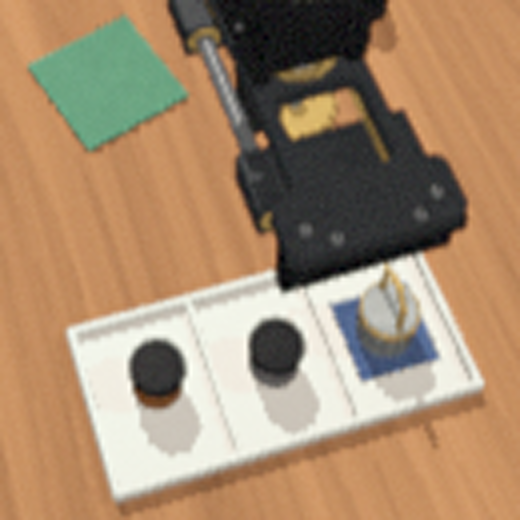

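The basket stands upright, centred on the pad (wrist 253,114), with the gripper clear. One last check: did anything else move?

```bash
python3 - <<'E'
from h import *
a=cv2.imread("pics/scene0.png");b=cv2.imread("pics/s23.png")
m=(cv2.absdiff(cv2.GaussianBlur(a,(3,3),0),cv2.GaussianBlur(b,(3,3),0)).max(2)>45).astype(np.uint8)
n,l,s,c=cv2.connectedComponentsWithStats(m)
for i in range(1,n):
    if s[i][4]>8: print(s[i],c[i])
for n_,im in (("0",a),("23",b)):
    h=cv2.cvtColor(im,cv2.COLOR_BGR2HSV); k=cv2.inRange(h,(100,100,40),(125,255,255))[70:110,340:380]; y,x=np.nonzero(k); print(n_,"handle",x.mean()+340,y.mean()+70)
st=np.load("st23.npy"); st=dict(ee_pos=st[:3],eef_rot=st[3:]); print("basket rim",plane("wrist",253,114,.036,st))
E
```

```text
[    0     0   130   203 10094] [ 56.1756 121.6522]
[154   0   4   7  22] [155.6364   3.1818]
[159   0  14  22 139] [164.3885   9.554 ]
[120   4   8  21  27] [123.4815  15.1111]
[134  14   6   4  15] [136.4     15.2667]
[145  19   4   8  19] [146.6842  22.4737]
[127  26   8   9  42] [130.7381  29.5238]
[ 0 69  4  4 10] [ 1.  70.6]
[57 70  6  3 12] [59.6667 70.8333]
[ 4 83  5  3 11] [ 6.0909 83.8182]
[108 262  19  21 266] [117.7481 272.0188]
0 handle 357.97435897435895 87.38461538461539
23 handle 358.2925170068027 87.74149659863946
basket rim [ 0.6141 -0.306   0.036 ]
```

Between the first and last scene pictures only the arm and the pad/basket area changed, and the picker handle is within 0.5 pixel of its start. Handing in.

```bash
python3 -c "
from bench import close_job
print(close_job())"
```

```text
the job is handed in; nothing more can be done
None
```

The job is done and handed in at about 41 s of the 66 s allowed. I hooked the basket out of the +y well by its bail, set it on the mat and hung the picker back in its stand. Then I took the basket with the fingers, stood it on the blue pad and let go.

**Last checks:**
- **Basket:** it stands upright on the pad with its rim centre at about (0.614, -0.306), within about 2 mm of the measured pad centre. The gripper is clear of it.
- **Picker:** its collar sits on the stand's rim, and its handle is within 0.5 pixel of where it started.
- **Everything else:** comparing the first and last scene pictures shows no change apart from the arm and the pad area.

**Failed or disagreed:**
- **Cameras:** the scene and side cameras differed by about 4 mm in x, so I averaged them. The wrist camera read about 1.4 mm off in tool y, and I corrected for that.
- **Seating:** the force readings were too noisy (about 1 N) to confirm contact. I judged both settings-down from the arm stopping at the expected height.
- **Hooking:** my first slide under the bail went about 4 mm past centre. It may have nudged the basket about 2 mm in the well before I backed off and lifted.

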